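# Stack the cover discs on the free plate and post the job hanger

### The arm

A 6-joint arm with a two-finger parallel gripper is mounted at the origin on the work surface. World frame = base frame: x ahead of the robot, y to its left, z up, the work surface at z = 0. Lengths are in m, angles in degrees, forces in N, time in s.
With the tool pointing down it reaches from about 0.4 to 0.925 m from the base axis. Payload 3.4 kg.
Tool frame: the origin (TCP) lies at the centre of the arm's flange, where the gripper is bolted on; the fingertips stand 173 mm ahead of it and the grasp point (between the pads) lies 155 mm ahead of it; z points along the fingers, y is the line along which they close (so a half turn about z gives the same grasp; the last joint's range is limited). The gripper opens to 85 mm and grips with 20 to 120 N. Pads are 22 mm wide; open, the fingers measure 114 mm over their backs; the gripper's body (76 mm by 85 mm) begins 54 mm behind the grasp point. The pads swing forward as they close: fully open they stand 13 mm farther back than shut.
Start: joints at [68.841, 17.578, 86.31, -0, 76.112, -4.211], TCP at [0.168, 0.55, 0.405] pointing down, gripper open.
Joint ranges: [-179.03, 179.03], [-60, 130.46], [8.19, 133.38], [-81.62, 261.62], [5.75, 156.47], [-153.77, 153.77]. Speed limits (degrees/s): [147.25, 147.25, 180, 180, 180, 180].

### API

Orientations are given as [roll, pitch, yaw] about the fixed x, y, z axes, in that order (R = Rz(yaw) Ry(pitch) Rx(roll)).
In Python, from station import robot gives the robot as it stands.
- The arm moves only by the shell command python3 -m pendant 'ROWS' [OPENING] [FORCE]. ROWS is JSON, a list of rows, each a list of 2 entries, a list of its own where there are three numbers: the shift along the tool's x, y, z in mm, then the turn, a rotation vector about the tool's x, y, z in degrees. In form: [[[dx, dy, dz], [rx, ry, rz]], ...]. A call has 1 to 12 rows; each row is the pose to reach, as a shift and turn from the pose commanded when the call began, along the tool's axes at that moment; what a row does not reach only later rows make up. A row lasts 1/10 s, in which the tool goes at most 50 mm and 8.59 degrees, less where a joint would pass 70% of its speed; a pose out of reach is approached as far as the arm can. A call with a gripper value outside its range is refused whole. OPENING is the opening, from 0 (shut) to 1 (fully open), set as the call begins (- or left out, the last holds). The fingers move at their own pace and stop on an object; FORCE is the grip in N (left out, the last holds). Time passes only in rows, so rows that repeat a pose let the fingers close. It gives the time, the measured TCP pose, the force, the opening and the grip force at its end, in the units of the state.
- robot.state(): the state, without advancing time (a new reading comes with each control period).
- robot.read_camera(name): name is "side" or "top"; returns a dict with "pixels" (400x640x3 uint8, blue, green, red), "fx", "fy", "cx", "cy" (pixels), "k1" (the pictures are not rectified: a ray, as slopes to the right and down, at radius r is drawn at 1 + k1 r^2 times it, then the intrinsics apply), "origin" and "rotation" of the camera in the world. Camera axes: x right, y down, z forward; pixel columns grow to the right and rows downward; lengths in m; the calibration is good to about 2 mm. A picture is of the moment at which its call begins. There is no depth.
- robot.job_done(): hands the job in; it is judged then, once.
The state is a dict: "time_s": time; "joints": joint angles; "qvel": joint speeds; "joint_efforts": joint torques, N m; "tool_pos": TCP position; "tcp_rot": TCP orientation; "ft_force": force on the tool from outside, world axes, zero at the start; "ft_torque": the same for the moment, N m; "gripper_width": opening from 0.0 (shut) to 1.0 (fully open); "grasp_force": force on a finger pad.
Only numpy, scipy, OpenCV 4.12 (cv2) and the standard library are available. Lean on these libraries where they do the work, as an engineer would, in place of code of your own. Each camera call takes 0.05 s, during which the arm holds its last target. There are 200 camera calls.

### The job

Build a unit on whichever of the two round plates is free: pile all the loose grey discs on it in order of size, largest at the bottom and smallest on top, flat and neatly centred on the plate. When the pile is complete, take the white job hanger off its parking stand, hook it over the rail at the broad middle band and let its weight rest there a moment, then slide it along to the narrow band on the same side as the plate you built on and leave it hanging there, its hook centred on that band. Leave the finished unit on the other plate alone; should something get knocked out of place, put it right.

Things in the scene. Friction and masses are not known exactly. Their poses are not given: they have to be found in the camera images.
- disc_68: flat round solid disc of plain grey plastic, 68 mm across, 12 mm thick, lying flat; both faces alike, either may be up; origin at the centre of the solid, z along its axis. Four to six of the six discs (68, 60, 52, 44, 36, 28 mm) are there at a start; the others are absent (None)
- disc_60: flat round solid disc of plain grey plastic, 60 mm across, 12 mm thick, lying flat; both faces alike, either may be up; origin at the centre of the solid, z along its axis
- disc_52: flat round solid disc of plain grey plastic, 52 mm across, 12 mm thick, lying flat; both faces alike, either may be up; origin at the centre of the solid, z along its axis
- disc_44: flat round solid disc of plain grey plastic, 44 mm across, 12 mm thick, lying flat; both faces alike, either may be up; origin at the centre of the solid, z along its axis
- disc_36: flat round solid disc of plain grey plastic, 36 mm across, 12 mm thick, lying flat; both faces alike, either may be up; origin at the centre of the solid, z along its axis
- disc_28: flat round solid disc of plain grey plastic, 28 mm across, 12 mm thick, lying flat; both faces alike, either may be up; origin at the centre of the solid, z along its axis
- plate_left: fixed round aluminium plate, 110 mm across and 14 mm high, the one on the robot's left (+y); origin at the centre of its underside, so its top is at z = 14 mm. A unit may be built on it if it is free
- plate_right: the same plate on the robot's right (-y)
- unit: finished unit, white, loose: a stepped round tower 68 mm across at the foot, 36 mm across at the top, 60 mm high; origin at the centre of its underside. It stands on one of the two plates; the other plate is free
- rail: fixed horizontal steel bar, 12 mm thick and 320 mm long, along its own y axis, between two flat posts (22 mm by 16 mm) that rise flush with the bar's top; the bar's axis is 200 mm above the table. Origin on the table under the middle of the bar; x points away from the robot. Clear space above and in front
- mark_left (a point): top of the bar (z = 206 mm) at the narrow black band (6 mm wide) 100 mm to the left (+y) of the rail's middle; axes as the rail's
- mark_mid (a point): top of the bar at the broad black band (24 mm wide) in the middle of the rail
- mark_right (a point): top of the bar at the narrow black band 100 mm to the right (-y) of the rail's middle
- park_bar (a point): top of the parking stand's bar (z = 166 mm), below the place where the hanger hangs at the start; the bar is 12 mm thick, runs along its own y from a post at y = -65 mm to a free end at y = +50 mm; x points away from the robot
- hanger: rigid white plastic job hanger, 110 g, hanging on the parking stand at the start. Origin: middle of the underside of the hook's roof, which rests on the bar's top (hung, it is at the height of the bar's top); z up, y along the bar. The roof is 30 mm (x) by 40 mm (y), 6 mm thick
- hanger_tab (a point): middle of the grip tab that stands up on the hanger's roof: 24 mm (x) by 16 mm (y), from z = 6 to 45 mm above the hanger's origin (this point at 25 mm)
- hanger_gap (a point): middle of the hook's mouth, 28 mm below the hanger's origin. The hook is a C open to its +x: back wall at x = -15 to -9 mm, front lip at x = 9 to 15 mm down to z = -12 mm (z from the hanger's origin), floor at x = -15 to 12 mm, top at z = -44 mm. The bar goes in and out from +x through the 32 mm gap between lip and floor
- hanger_card (a point): middle of the card under the hook's floor: 70 mm wide (y), 6 mm thick, from z = -50 to -120 mm below the hanger's origin
- cap_1: small moulded cap, not needed, 30 x 24 x 16 mm, origin under its centre
- cap_2: another such cap, not needed
- cap_3: another such cap, not needed
There are look-alikes about, which are no part of the job. What is shaped like the disc_44 but red is not meant.

How it is judged (in metres and radians):
On the way, in this order (a step that is already met when the one before it is completed fails the run):
1. all the discs are piled on the free plate, largest at the bottom, smallest on top, centred (((horizontal distance between unit and plate_right below 0.03 m and horizontal distance between each of disc_68, disc_60, disc_52, disc_44, disc_36, disc_28 and plate_left below 0.006 m) or (horizontal distance between unit and plate_left below 0.03 m and horizontal distance between each of disc_68, disc_60, disc_52, disc_44, disc_36, disc_28 and plate_right below 0.006 m)) and ((angle between disc_68's own z axis and vertical below 0.06 rad and z of each of disc_60, disc_52, disc_44, disc_36, disc_28 in the frame of disc_68 above 0.009 m) or (angle between disc_68's own z axis and vertical above 3.0816 rad and z of each of disc_60, disc_52, disc_44, disc_36, disc_28 in the frame of disc_68 below -0.009 m)) and ((angle between disc_60's own z axis and vertical below 0.06 rad and z of each of disc_52, disc_44, disc_36, disc_28 in the frame of disc_60 above 0.009 m) or (angle between disc_60's own z axis and vertical above 3.0816 rad and z of each of disc_52, disc_44, disc_36, disc_28 in the frame of disc_60 below -0.009 m)) and ((angle between disc_52's own z axis and vertical below 0.06 rad and z of each of disc_44, disc_36, disc_28 in the frame of disc_52 above 0.009 m) or (angle between disc_52's own z axis and vertical above 3.0816 rad and z of each of disc_44, disc_36, disc_28 in the frame of disc_52 below -0.009 m)) and ((angle between disc_44's own z axis and vertical below 0.06 rad and z of each of disc_36, disc_28 in the frame of disc_44 above 0.009 m) or (angle between disc_44's own z axis and vertical above 3.0816 rad and z of each of disc_36, disc_28 in the frame of disc_44 below -0.009 m)) and ((angle between disc_36's own z axis and vertical below 0.06 rad and z of disc_28 in the frame of disc_36 above 0.009 m) or (angle between disc_36's own z axis and vertical above 3.0816 rad and z of disc_28 in the frame of disc_36 below -0.009 m)) and (angle between disc_28's own z axis and vertical below 0.06 rad or angle between disc_28's own z axis and vertical above 3.0816 rad) and linear speed of each of disc_68, disc_60, disc_52, disc_44, disc_36, disc_28 below 0.02 m/s), for 0.3 s.
2. the hanger hangs on the rail at the broad middle band (x of hanger in the frame of mark_mid between -0.007 and 0.007 m and y of hanger in the frame of mark_mid between -0.03 and 0.03 m and z of hanger in the frame of mark_mid between -0.005 and 0.005 m and contact force between hanger and rail above 0.3 N), for 0.3 s.
3. the hanger hangs at the narrow band on the side of the plate built on (((horizontal distance between unit and plate_right below 0.03 m and x of hanger in the frame of mark_left between -0.007 and 0.007 m and y of hanger in the frame of mark_left between -0.012 and 0.012 m and z of hanger in the frame of mark_left between -0.005 and 0.005 m and contact force between hanger and rail above 0.3 N) or (horizontal distance between unit and plate_left below 0.03 m and x of hanger in the frame of mark_right between -0.007 and 0.007 m and y of hanger in the frame of mark_right between -0.012 and 0.012 m and z of hanger in the frame of mark_right between -0.005 and 0.005 m and contact force between hanger and rail above 0.3 N))), for 0.2 s.
At the end, for the whole second after the job is handed in: All discs lie flat in one pile on the plate without the finished unit, largest lowest to smallest on top, each within 6 mm of the plate's centre; the hanger hangs free on the rail, its hook within 12 mm of the narrow band on that side; the unit stands on the other plate; all at rest (((horizontal distance between unit and plate_right below 0.03 m and horizontal distance between each of disc_68, disc_60, disc_52, disc_44, disc_36, disc_28 and plate_left below 0.006 m and x of hanger in the frame of mark_left between -0.007 and 0.007 m and y of hanger in the frame of mark_left between -0.012 and 0.012 m and z of hanger in the frame of mark_left between -0.005 and 0.005 m and contact force between hanger and rail above 0.3 N) or (horizontal distance between unit and plate_left below 0.03 m and horizontal distance between each of disc_68, disc_60, disc_52, disc_44, disc_36, disc_28 and plate_right below 0.006 m and x of hanger in the frame of mark_right between -0.007 and 0.007 m and y of hanger in the frame of mark_right between -0.012 and 0.012 m and z of hanger in the frame of mark_right between -0.005 and 0.005 m and contact force between hanger and rail above 0.3 N)) and ((angle between disc_68's own z axis and vertical below 0.06 rad and z of each of disc_60, disc_52, disc_44, disc_36, disc_28 in the frame of disc_68 above 0.009 m) or (angle between disc_68's own z axis and vertical above 3.0816 rad and z of each of disc_60, disc_52, disc_44, disc_36, disc_28 in the frame of disc_68 below -0.009 m)) and ((angle between disc_60's own z axis and vertical below 0.06 rad and z of each of disc_52, disc_44, disc_36, disc_28 in the frame of disc_60 above 0.009 m) or (angle between disc_60's own z axis and vertical above 3.0816 rad and z of each of disc_52, disc_44, disc_36, disc_28 in the frame of disc_60 below -0.009 m)) and ((angle between disc_52's own z axis and vertical below 0.06 rad and z of each of disc_44, disc_36, disc_28 in the frame of disc_52 above 0.009 m) or (angle between disc_52's own z axis and vertical above 3.0816 rad and z of each of disc_44, disc_36, disc_28 in the frame of disc_52 below -0.009 m)) and ((angle between disc_44's own z axis and vertical below 0.06 rad and z of each of disc_36, disc_28 in the frame of disc_44 above 0.009 m) or (angle between disc_44's own z axis and vertical above 3.0816 rad and z of each of disc_36, disc_28 in the frame of disc_44 below -0.009 m)) and ((angle between disc_36's own z axis and vertical below 0.06 rad and z of disc_28 in the frame of disc_36 above 0.009 m) or (angle between disc_36's own z axis and vertical above 3.0816 rad and z of disc_28 in the frame of disc_36 below -0.009 m)) and (angle between disc_28's own z axis and vertical below 0.06 rad or angle between disc_28's own z axis and vertical above 3.0816 rad) and linear speed of each of disc_68, disc_60, disc_52, disc_44, disc_36, disc_28 below 0.02 m/s and linear speed of hanger below 0.03 m/s and angle between unit's own z axis and vertical below 0.1 rad); the robot touches nothing.
It fails at once if the finished unit is pushed more than 20 mm or tipped over (distance of unit from where it was at the start of the episode above 0.02 m or angle between unit's own z axis and vertical above 0.3 rad).
Of disc_68, disc_60, disc_52, disc_44, disc_36, disc_28 only 4 to 6 are there at a start; the rules pass over those that are not, and their reading is None.
At some moment in a run one of disc_68, disc_60, disc_52, disc_44, disc_36, disc_28 may be knocked a few centimetres aside while the robot is not near it.
It also fails if it takes over 210 s, if anything falls off the work surface, if the arm or the gripper's body presses on something with over 40 N, if the wrist force passes 120 N, or if a joint passes its speed limit or range.

## Working session

There is one attempt and no reset: what is moved stays moved. The work goes in short steps, Python scripts to look and compute and a shell command to move; the robot and the scene stay as the last step left them, time stands still between calls to the robot, and variables do not carry over. Pictures are saved under pics/ and viewed, at most 14 in all, crops included, and the job is handed in when it is done.

```bash
ls; mkdir -p pics
cat > h.py <<'E'
import numpy as np,cv2
from station import robot
def cam(n):
    c=robot.read_camera(n); c['pixels']=np.array(c['pixels'],np.uint8); return c
def rays(c,uv):
    uv=np.atleast_2d(np.array(uv,float)); d=np.c_[(uv[:,0]-c['cx'])/c['fx'],(uv[:,1]-c['cy'])/c['fy']]
    u=d.copy()
    for _ in range(20): u=d/(1+c['k1']*(u**2).sum(1))[:,None]
    return np.c_[u,np.ones(len(u))]@np.array(c['rotation']).T
def onz(c,uv,z):
    r=rays(c,uv); o=np.array(c['origin']); return o+r*((z-o[2])/r[:,2])[:,None]
def proj(c,P):
    p=(np.atleast_2d(P)-np.array(c['origin']))@np.array(c['rotation']); s=p[:,:2]/p[:,2:]
    s=s*(1+c['k1']*(s**2).sum(1))[:,None]; return s*[c['fx'],c['fy']]+[c['cx'],c['cy']]
E
python3 - <<'E'
from h import *
for n in('top','side'):
    c=cam(n); cv2.imwrite(f'pics/{n}0.png',c['pixels']); print({k:c[k] for k in c if k!='pixels'})
print(robot.state())
E
```

```text
pics
{'fx': 466.7820704460298, 'fy': 466.7820704460298, 'cx': 315.17249748844637, 'cy': 199.5670472179896, 'k1': 0.0065765880301788026, 'origin': array([0.31560444, 0.02270531, 1.28410954]), 'rotation': array([-1.70250226e+02, -1.19801787e-01, -8.92717024e+01])}
{'fx': 460.5054090483563, 'fy': 460.5054090483563, 'cx': 315.96888619040516, 'cy': 193.9386878240279, 'k1': -0.020482904635387458, 'origin': array([ 0.0272464 , -0.64370163,  0.96459529]), 'rotation': array([-135.36960769,   -0.48919986,  -36.26222896])}
{'time_s': 0.1, 'joints': array([ 6.88421187e+01,  1.76166017e+01,  8.63730677e+01, -9.03070361e-04,
        7.61138572e+01, -4.20965606e+00]), 'qvel': array([-0.04534002, -0.15575923, -0.22308943,  0.04466989, -0.00532242,
       -0.05444764]), 'joint_efforts': array([-6.42322157e-04, -4.58533752e+01, -2.52605957e+01, -1.19812717e-04,
        5.63699010e-03, -3.49341207e-06]), 'tool_pos': array([0.16751904, 0.54974217, 0.40390859]), 'tcp_rot': array([-1.79896688e+02, -6.72557810e-03,  1.63051986e+02]), 'ft_force': array([ 0.24404881, -0.06379413,  0.30587109]), 'ft_torque': array([ 0.01185132,  0.01194696, -0.0431346 ]), 'grasp_force': 0.0, 'gripper_width': 0.9974966696795586}
```

View pics/top0.png

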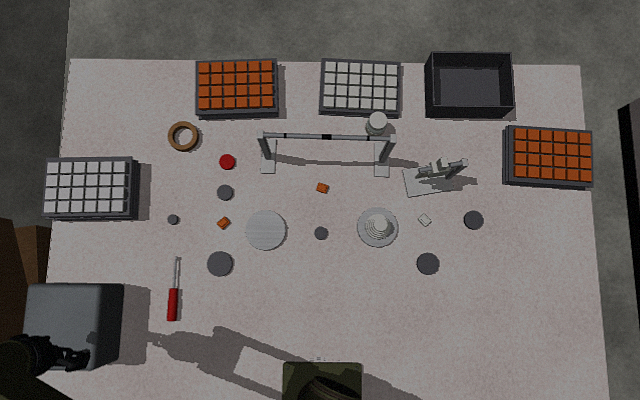

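View pics/side0.png

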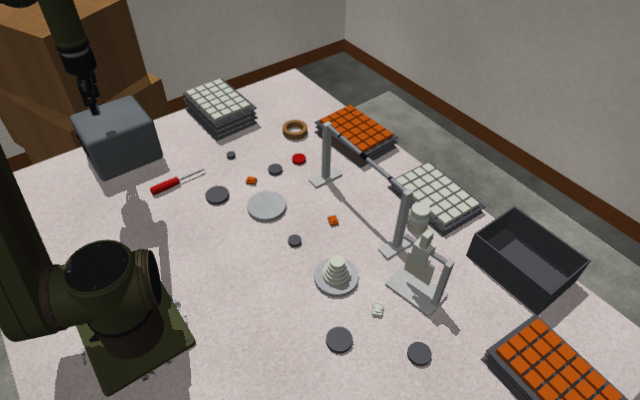

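The top view shows six dark discs, at (220,264), (225,192), (173,219), (321,233), (428,264) and (473,220). The left plate (266,230) is free and the unit stands on the right plate (377,227). The rail's broad band is near (326,136), and the hanger hangs on its stand near (440,168). A red look-alike lies at (227,162).

```bash
cat >> h.py <<'E'
from scipy.spatial.transform import Rotation as Ro
_cam=cam
def cam(n):
    c=_cam(n); c['rotation']=Ro.from_euler('xyz',c['rotation'],degrees=True).as_matrix(); return c
def discs(c,z=0.006,amin=60):
    im=c['pixels'].astype(int); mx=im.max(2);mn=im.min(2)
    m=((mx<115)&(mx>40)&(mx-mn<22)).astype(np.uint8)
    n,l,s,ce=cv2.connectedComponentsWithStats(m,connectivity=4); out=[]
    for i in range(1,n):
        x,y,w,h,a=s[i]
        if amin<=a<900 and a>0.7*w*h*.785 and w<2*h and h<2*w:
            P=onz(c,ce[i],z)[0]
            # pixel area -> diameter: use y extent on plane
            e=onz(c,[[x-.5,ce[i][1]],[x+w-.5,ce[i][1]]],z); out.append((P[:2],np.linalg.norm(e[1]-e[0]),ce[i],a,int(np.median(mx[l==i]))))
    return out
E
python3 - <<'E'
from h import *
for n in('top','side'):
    c=cam(n); print(n)
    for p,d,ce,a,g in discs(c): print(p.round(4),'d',round(d*1e3,1),ce.round(1),a,g)
    cv2.imwrite(f'pics/z{n}.png',cv2.resize(c['pixels'][100:250,200:500] if n=='top' else c['pixels'][110:320,240:480],None,fx=2.6,fy=2.6,interpolation=cv2.INTER_CUBIC))
E
```

```text
top
[0.5528 0.2733] d 50.1 [225.3 192.2] 228 71
[ 0.4854 -0.4154] d 55.1 [473.8 219.4] 294 62
[0.4767 0.417 ] d 30.3 [171.9 218.6] 82 73
[0.443  0.0054] d 41.2 [321.1 232.8] 159 67
[0.3559 0.2786] d 75.9 [220.  263.5] 560 72
[ 0.3636 -0.2856] d 65.1 [428.  263.3] 414 63
side
[0.5535 0.2745] d 46.2 [274.8 169.4] 128 88
[0.3565 0.279 ] d 66.9 [216.9 195.2] 344 91
[0.4432 0.0065] d 37.2 [294.4 241. ] 133 92
[ 0.4677 -0.1549] d 64.6 [339.3 277.7] 394 99
[ 0.3642 -0.2848] d 60.3 [338.9 340. ] 560 95
[ 0.4855 -0.4149] d 54.9 [419.3 354.2] 483 89
[-0.253   0.1164] d 15.4 [  2.5 354.9] 66 111
```

View pics/ztop.png

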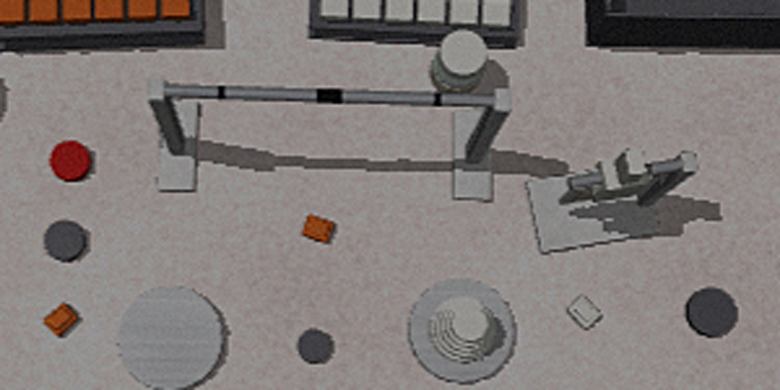

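View pics/zside.png

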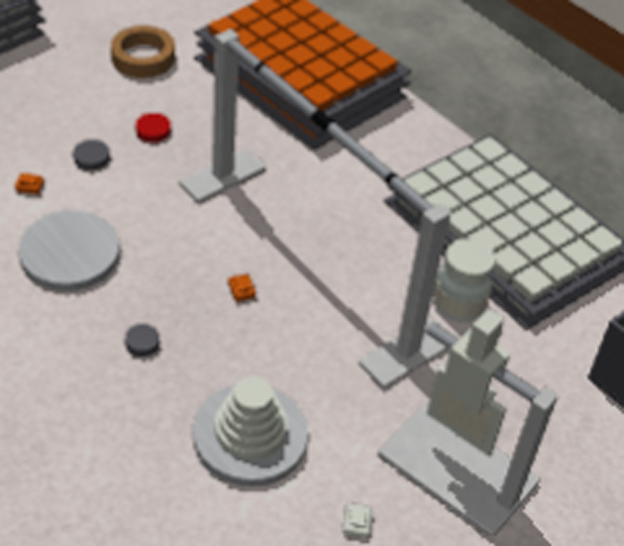

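Run:
```python
from h import *
C={n:cam(n) for n in('top','side')}
for n,(u,v) in {'top':(266,230),'side':(267,206)}.items():
    c=C[n]; im=cv2.GaussianBlur(c['pixels'],(3,3),0).astype(int); d=im[:,:,2]-im[:,:,0]
    print(n,'plate RB',d[v,u],im[v,u],'table',d[v,u-30],im[v,u-30])
    m=((d<(d[v,u]+d[v-5,u-30])/2)&(im.max(2)>100)).astype(np.uint8)
    w=np.zeros_like(m); cv2.circle(w,(u,v),32,1,-1); m&=w
    m=cv2.morphologyEx(m,cv2.MORPH_OPEN,np.ones((3,3)))
    cs,_=cv2.findContours(m,0,2); k=max(cs,key=cv2.contourArea); h=cv2.convexHull(k)
    P=onz(c,h[:,0].astype(float),.014)
    (x,y),r=cv2.minEnclosingCircle(P[:,:2].astype(np.float32)); M=cv2.moments(h); ce=[M['m10']/M['m00'],M['m01']/M['m00']]
    print('encl',x,y,r,'cent',onz(c,ce,.009)[0], cv2.contourArea(h), ce)
    # rail bands: dark
    R={'top':(270,125,390,150),'side':(335,125,400,195)}[n]
    g=im.max(2); n2,l,s,cc=cv2.connectedComponentsWithStats((g[R[1]:R[3],R[0]:R[2]]<70).astype(np.uint8))
    for i in range(1,n2):
        if s[i][4]>3: q=cc[i]+R[:2]; print('band',q.round(1),s[i][2:],onz(c,q,.203)[0].round(4))
a=cv2.resize(C['top']['pixels'][145:200,395:480],None,fx=7,fy=7,interpolation=cv2.INTER_CUBIC)
b=cv2.resize(C['side']['pixels'][225:310,385:460],None,fx=6,fy=6,interpolation=cv2.INTER_CUBIC)
cv2.imwrite('pics/ha.png',a); cv2.imwrite('pics/hb.png',b)
```

```text
top plate RB -1 [135 133 134] table 2 [147 147 149]
encl 0.44871777296066284 0.15916258096694946 0.05379307270050049 cent [0.44858653 0.15939558 0.009     ] 1154.5 [264.93777970261294, 229.90125595495886]
band [379.5 129. ] [12  4 15] [ 0.6762 -0.1301  0.203 ]
band [379.3 133.7] [ 8  5 18] [ 0.6644 -0.1295  0.203 ]
band [284.7 135.3] [ 4  5 16] [0.6573 0.0981 0.203 ]
band [326.4 136.4] [11  6 57] [ 0.6558 -0.0022  0.203 ]
band [369.4 136.5] [ 9  7 29] [ 0.6571 -0.1056  0.203 ]
band [386.9 145.7] [ 7  9 43] [ 0.6347 -0.1476  0.203 ]
side plate RB -3 [171 170 168] table 13 [186 190 199]
encl 0.448509156703949 0.15641257166862488 0.05713079869747162 cent [0.45035852 0.16022269 0.009     ] 857.0 [265.90548424737455, 204.8638661999222]
band [364.6 150.7] [ 62  32 721] [0.6707 0.0115 0.203 ]
band [389.2 177.8] [3 3 6] [ 0.6528 -0.1006  0.203 ]
band [395.1 189.3] [10 11 56] [ 0.6373 -0.1377  0.203 ]
```

View pics/ha.png

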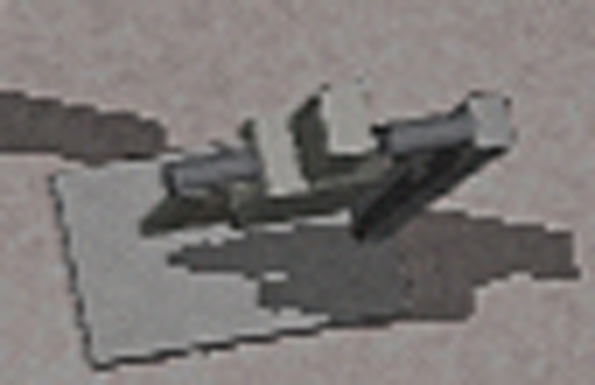

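View pics/hb.png

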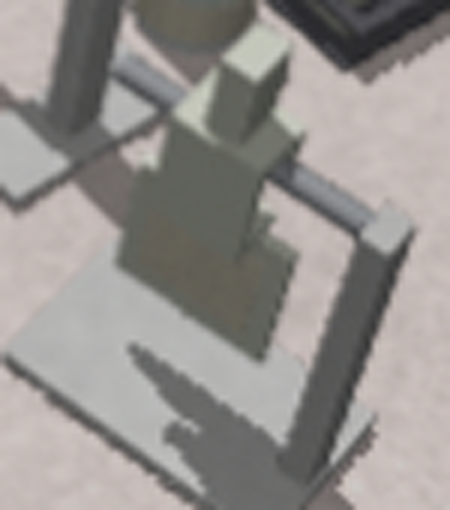

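```bash
cat >> h.py <<'E'
def circ(c,p0,R,z,n=72,half=.012):
    """radial edge fit of a circle of radius R at height z near p0; returns centre (robust)"""
    g=cv2.GaussianBlur(c['pixels'],(3,3),0).astype(np.float32); p=np.array(p0,float)
    for _ in range(3):
        A=np.linspace(0,2*np.pi,n,endpoint=False); rr=np.arange(R-half,R+half,.0005); E=[]
        for a in A:
            u=np.array([np.cos(a),np.sin(a)]); P=np.c_[p+rr[:,None]*u,np.full(len(rr),z)]; q=proj(c,P).astype(np.float32)
            s=cv2.remap(g,q[None,:,0],q[None,:,1],1)[0]; d=np.abs(s[6:]-s[:-6]).sum(1); i=d.argmax(); E.append((rr[i+3],d[i]))
        E=np.array(E); ok=E[:,1]>np.median(E[:,1])*.5
        M=np.c_[np.cos(A),np.sin(A),np.ones(n)]
        for _ in range(5):
            s=np.linalg.lstsq(M[ok],E[ok,0],rcond=None)[0]; e=abs(M@s-E[:,0]); ok=e<max(1.5*np.median(e),.001)
        p=p+s[:2]
    return p,s[2],ok.sum()
E
python3 - <<'E'
from h import *
C={n:cam(n) for n in('top','side')}
for n in C: print(n,circ(C[n],(.449,.158),.055,.014))
def tri(u,v):
    o=[np.array(C[n]['origin']) for n in C]; r=[rays(C['top'],u)[0],rays(C['side'],v)[0]]
    s=np.linalg.lstsq(np.c_[r[0],-r[1]],o[1]-o[0],rcond=None)[0]; a=o[0]+s[0]*r[0];b=o[1]+s[1]*r[1]; return ((a+b)/2).round(4),np.linalg.norm(a-b).round(4)
print('tab',tri((444.6,161.9),(428,234.7)),onz(C['top'],(444.6,161.9),.211),onz(C['side'],(428,234.7),.211))
print('post',tri((465,162.1),(449.2,262)),onz(C['top'],(465,162.1),.166),onz(C['side'],(449.2,262),.166))
print('free end',onz(C['top'],(419.5,170),.164))
z=lambda x,y:(240+x/2.6,110+y/2.6)
for q in((258,66),(322,118),(391,180)): print('side band',onz(C['side'],z(*q),.204))
print('L,M,R top',onz(C['top'],[(284.7,135.3),(326.4,136.4),(368.3,137.9)],.204))
E
```

```text
top (array([0.4483312 , 0.15639967]), np.float64(0.057344822325088286), np.int64(46))
side (array([0.44817913, 0.15449779]), np.float64(0.05799239352227957), np.int64(51))
tab (array([ 0.5955, -0.2832,  0.208 ]), np.float64(0.0006)) [[ 0.59441122 -0.2821863   0.211     ]] [[ 0.5935309  -0.28477366  0.211     ]]
post (array([ 0.6059, -0.3444,  0.1696]), np.float64(0.0013)) [[ 0.60624462 -0.34519786  0.166     ]] [[ 0.60918082 -0.343337    0.166     ]]
free end [[ 0.58529352 -0.23307418  0.164     ]]
side band [[0.65607011 0.09803946 0.204     ]]
side band [[ 0.65627698 -0.00233819  0.204     ]]
side band [[ 0.65104698 -0.10660601  0.204     ]]
L,M,R top [[ 0.65700537  0.09804963  0.204     ]
 [ 0.6556031  -0.00221971  0.204     ]
 [ 0.65319343 -0.10291142  0.204     ]]
```

Run:
```python
from h import *
C={n:cam(n) for n in('top','side')}
for n in C:
    c=C[n]; g=c['pixels'].astype(np.float32); p=np.array([.449,.158]); rr=np.arange(.046,.066,.001)
    for a in range(0,360,30):
        u=np.array([np.cos(np.radians(a)),np.sin(np.radians(a))])
        S=0
        for da in range(-9,10,3):
            w=np.array([np.cos(np.radians(a+da)),np.sin(np.radians(a+da))]); q=proj(c,np.c_[p+rr[:,None]*w,np.full(len(rr),.014)]).astype(np.float32)
            S=S+cv2.remap(g,q[None,:,0],q[None,:,1],1)[0]/7
        print(n,a,'R-B',(S[:,2]-S[:,0]).astype(int),'G',S[:,1].astype(int))
cv2.imwrite('pics/pl.png',np.hstack([cv2.resize(C['top']['pixels'][195:265,230:300],(400,400),interpolation=2),cv2.resize(C['side']['pixels'][170:240,230:300],(400,400),interpolation=2)]))
```

```text
top 0 R-B [-2 -3 -3 -3 -3 -3 -2  0  0  3  6  9 10 10 10  9  9  8  8  8  8] G [133 134 135 136 136 135 134 133 132 133 136 140 141 141 141 140 140 139
 140 140 140]
top 30 R-B [-1 -1 -1 -2 -3 -2 -2 -2 -1  0  3  5  5  5  4  4  5  5  6  7  7] G [137 136 136 136 136 136 136 136 135 134 135 139 143 145 144 143 143 142
 142 142 142]
top 60 R-B [-2 -2 -2 -2 -2 -2 -2 -1  0  0  2  4  5  5  6  7  7  7  7  6  5] G [133 133 134 136 135 134 134 134 135 137 139 142 143 144 144 143 142 142
 142 142 143]
top 90 R-B [-2 -2 -1 -2 -2 -3 -3 -3  0  2  4  6  7  7  5  4  4  5  5  5  5] G [135 134 134 133 134 134 135 135 134 134 134 137 139 141 142 143 144 144
 145 144 144]
top 120 R-B [-2 -2 -2 -1 -2 -2 -2 -1  0  2  4  6  7  7  7  6  6  6  6  6  6] G [134 133 133 133 133 133 132 133 134 136 138 141 142 142 142 142 143 143
 143 143 143]
top 150 R-B [-1 -1 -2 -2 -2 -2 -3 -2 -1  1  4  5  6  5  5  6  7  8  9  9  9] G [133 132 131 132 133 134 133 129 122 119 124 134 141 144 145 143 141 140
 140 140 140]
top 180 R-B [-1 -2 -2 -2 -2 -2 -2 -2  0  2  5  6  6  7  7  7  7  7  8  8  7] G [126 127 128 130 132 132 129 1
[... 2185 characters left out ...]
79  81  86  94 106
 120 133 147]
side 240 R-B [-3 -3 -3 -3 -3 -3 -3 -2 -2 -2 -2 -2 -1 -1 -1 -1  0  0  2  3  5] G [169 169 169 166 160 152 143 131 119 105  94  86  80  76  75  76  78  81
  85  91  96]
side 270 R-B [-2 -2 -2 -2 -2 -2 -3 -3 -2 -2 -2 -1 -1 -1 -1  0  0  2  4  5  7] G [172 172 172 170 167 160 149 135 118 102  87  75  68  65  65  68  72  78
  84  92 100]
side 300 R-B [-3 -3 -3 -3 -3 -3 -3 -3 -2 -2 -1  0  1  3  5  7  9 10 11 12 12] G [173 173 173 173 171 168 159 147 129 110  92  80  77  83  95 110 126 142
 156 168 176]
side 330 R-B [-3 -3 -3 -3 -3 -3 -3 -1  0  2  6  9 11 12 12 12 12 12 12 12 12] G [175 174 174 174 174 174 173 167 162 159 161 163 168 174 181 183 183 183
 184 185 185]
```

View pics/pl.png

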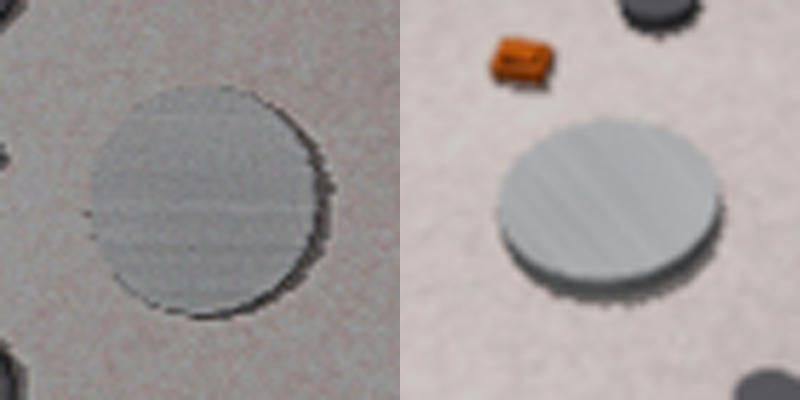

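```bash
cat >> h.py <<'E'
def plan(x,y,z,yaw):
    s=robot.state(); R=Ro.from_euler('xyz',s['tcp_rot'],degrees=True); T=Ro.from_euler('xyz',[180,0,yaw],degrees=True)
    d=R.inv().apply(np.array([x,y,z])-s['tool_pos'])*1e3; r=(R.inv()*T).as_rotvec(degrees=True)
    print('t',round(s['time_s'],1),'shift',d.round(1),'turn',r.round(2),'rows',max(np.linalg.norm(d)/50,np.linalg.norm(r)/8.59).round(1))
E
python3 -c "
from h import *
plan(.3565,.279,.405,90)"
```

```text
t 0.5 shift [-259.7 -204.2   -0.3] turn [-0.    0.   73.05] rows 8.5
```

```bash
python3 -m pendant '[[[-260,-204,0],[0,0,73]],[[-260,-204,0],[0,0,73]],[[-260,-204,0],[0,0,73]],[[-260,-204,0],[0,0,73]],[[-260,-204,0],[0,0,73]],[[-260,-204,0],[0,0,73]],[[-260,-204,0],[0,0,73]],[[-260,-204,0],[0,0,73]],[[-260,-204,0],[0,0,73]],[[-260,-204,0],[0,0,73]],[[-260,-204,0],[0,0,73]]]' 1 40; python3 -c "
from h import *
plan(.3565,.279,.168,90)"
```

```text
time_s: 1.6
tool_pos: [0.3569, 0.2791, 0.4048]
tcp_rot: [180.0, -0.0, 90.2]
ft_force: [-0.4, 0.6, 0.8]
gripper_width: 1.003
grasp_force: 0.0
t 1.6 shift [-1.000e-01 -4.000e-01  2.368e+02] turn [ 0.01 -0.    0.16] rows 4.7
```

```bash
python3 -m pendant '[[[0,0,237],[0,0,0]],[[0,0,237],[0,0,0]],[[0,0,237],[0,0,0]],[[0,0,237],[0,0,0]],[[0,0,237],[0,0,0]],[[0,0,237],[0,0,0]]]' 1 30; python3 -m pendant '[[[0,0,0],[0,0,0]],[[0,0,0],[0,0,0]],[[0,0,0],[0,0,0]],[[0,0,0],[0,0,0]],[[0,0,0],[0,0,0]],[[0,0,0],[0,0,0]]]' 0 30;python3 -m pendant '[[[0,0,-20],[0,0,0]],[[0,0,-60],[0,0,0]],[[0,0,-60],[0,0,0]]]'; python3 -c "
from h import *
plan(.4495,.158,.235,90)"
```

```text
time_s: 2.2
tool_pos: [0.355, 0.2783, 0.1638]
tcp_rot: [-179.5, 0.3, 90.2]
ft_force: [-0.7, -0.1, 0.1]
gripper_width: 1.005
grasp_force: 0.0
time_s: 2.8
tool_pos: [0.3574, 0.2794, 0.1689]
tcp_rot: [179.9, -0.1, 90.1]
ft_force: [-0.9, 0.1, 8.6]
gripper_width: 0.778
grasp_force: 34.4
time_s: 3.1
tool_pos: [0.3584, 0.2801, 0.2315]
tcp_rot: [179.6, -0.3, 90.1]
ft_force: [0.6, 0.7, -1.2]
gripper_width: 0.782
grasp_force: 34.4
t 3.1 shift [-122.2   91.    -3.4] turn [ 0.42 -0.27  0.06] rows 3.0
```

```bash
python3 -m pendant '[[[-121,93,0],[0,0,0]],[[-121,93,0],[0,0,0]],[[-121,93,0],[0,0,0]],[[-121,93,0],[0,0,0]],[[-121,93,0],[0,0,0]],[[-121,93,40],[0,0,0]],[[-121,93,44],[0,0,0]],[[-121,93,45],[0,0,0]],[[-121,93,45],[0,0,0]],[[-121,93,45],[0,0,0]]]'; python3 -m pendant '[[[0,0,0],[0,0,0]],[[0,0,0],[0,0,0]],[[0,0,0],[0,0,0]],[[0,0,-60],[0,0,0]],[[0,0,-120],[0,0,0]],[[0,0,-120],[0,0,0]],[[0,0,-120],[0,0,0]]]' 1; python3 -c "
from h import *
plan(.4495,.158,.305,90)"
```

```text
time_s: 4.1
tool_pos: [0.4492, 0.1591, 0.183]
tcp_rot: [-180.0, -0.0, 90.1]
ft_force: [0.3, 1.2, 0.7]
gripper_width: 0.779
grasp_force: 35.1
time_s: 4.8
tool_pos: [0.4512, 0.1586, 0.306]
tcp_rot: [179.6, -0.1, 90.0]
ft_force: [-0.1, -0.2, 0.5]
gripper_width: 1.004
grasp_force: 0.0
t 4.8 shift [-0.6 -1.7  1. ] turn [ 0.41 -0.11  0.05] rows 0.0
```

```bash
python3 -m pendant '[[[-444,-85,0],[0,0,0]],[[-444,-85,0],[0,0,0]],[[-444,-85,0],[0,0,0]],[[-444,-85,0],[0,0,0]],[[-444,-85,0],[0,0,0]],[[-444,-85,0],[0,0,0]],[[-444,-85,0],[0,0,0]],[[-444,-85,0],[0,0,0]],[[-444,-85,0],[0,0,0]],[[-444,-85,0],[0,0,0]],[[-444,-85,0],[0,0,0]]]'; python3 -c "
from h import *
for n in('top','side'):
    c=cam(n); print(n)
    for p,d,ce,a,g in discs(c)+[q for q in discs(c,.02) if abs(q[0]-[.4495,.158]).max()<.03]: print(p.round(4),'d',round(d*1e3,1),a)
plan(.3645,-.285,.169,90)"
```

```text
time_s: 5.9
tool_pos: [0.3645, -0.2868, 0.3013]
tcp_rot: [-179.9, -0.1, 89.8]
ft_force: [-0.7, 0.4, -0.1]
gripper_width: 0.999
grasp_force: 0.0
top
[0.5528 0.2744] d 47.3 214
[ 0.4916 -0.4094] d 49.6 179
[0.4756 0.4138] d 35.7 95
[0.4508 0.1592] d 74.2 539
[0.443  0.0066] d 38.4 150
[ 0.3632 -0.2856] d 67.8 408
[0.4493 0.1577] d 73.3 539
side
t 6.0 shift [ -0.7   0.  132.6] turn [-0.13 -0.16  0.04] rows 2.7
```

```bash
python3 -m pendant '[[[0,0,100],[0,0,0]],[[0,0,133],[0,0,0]],[[0,0,133],[0,0,0]],[[0,0,133],[0,0,0]],[[0,0,133],[0,0,0]]]' 1 30; python3 -m pendant '[[[0,0,0],[0,0,0]],[[0,0,0],[0,0,0]],[[0,0,0],[0,0,0]],[[0,0,0],[0,0,0]],[[0,0,0],[0,0,0]],[[0,0,0],[0,0,0]]]' 0 30;python3 -m pendant '[[[0,0,-20],[0,0,0]],[[0,0,-60],[0,0,0]],[[0,0,-110],[0,0,0]],[[0,0,-110],[0,0,0]],[[0,0,-110],[0,0,0]]]'; python3 -c "
from h import *
plan(.4495,.158,.280,90)"
```

```text
time_s: 6.5
tool_pos: [0.3656, -0.2844, 0.1696]
tcp_rot: [-179.9, -0.1, 90.2]
ft_force: [0.2, -1.1, 0.2]
gripper_width: 1.0
grasp_force: 0.0
time_s: 7.1
tool_pos: [0.366, -0.2861, 0.172]
tcp_rot: [179.8, 0.1, 90.0]
ft_force: [1.5, 2.6, 6.4]
gripper_width: 0.687
grasp_force: 30.8
time_s: 7.6
tool_pos: [0.3657, -0.2862, 0.2825]
tcp_rot: [179.7, 0.3, 90.0]
ft_force: [0.9, 0.2, -0.9]
gripper_width: 0.683
grasp_force: 33.1
t 7.6 shift [444.1  84.2   0.9] turn [0.27 0.26 0.05] rows 9.0
```

```bash
python3 -m pendant '[[[444,84,0],[0,0,0]],[[444,84,0],[0,0,0]],[[444,84,0],[0,0,0]],[[444,84,0],[0,0,0]],[[444,84,0],[0,0,0]],[[444,84,0],[0,0,0]],[[444,84,0],[0,0,0]],[[444,84,0],[0,0,0]],[[444,84,0],[0,0,0]],[[444,84,0],[0,0,0]],[[444,84,0],[0,0,0]],[[444,84,0],[0,0,0]]]'; python3 -c "
from h import *
plan(.4495,.158,.199,90)"
```

```text
time_s: 8.8
tool_pos: [0.4479, 0.1574, 0.2788]
tcp_rot: [-179.8, 0.1, 90.1]
ft_force: [-0.5, -0.7, -1.3]
gripper_width: 0.685
grasp_force: 33.0
t 8.8 shift [ 0.7  1.8 79.8] turn [-0.17  0.07  0.06] rows 1.6
```

```bash
python3 -m pendant '[[[0,1,45],[0,0,0]],[[0,1,70],[0,0,0]],[[0,1,76],[0,0,0]],[[0,1,79],[0,0,0]],[[0,1,79],[0,0,0]],[[0,1,79],[0,0,0]],[[0,1,79],[0,0,0]]]'; python3 -m pendant '[[[0,0,0],[0,0,0]],[[0,0,0],[0,0,0]],[[0,0,0],[0,0,0]],[[0,0,-60],[0,0,0]],[[0,0,-105],[0,0,0]],[[0,0,-105],[0,0,0]],[[0,0,-105],[0,0,0]]]' 1; python3 -c "
from h import *
plan(.4855,-.415,.304,90)"
```

```text
time_s: 9.5
tool_pos: [0.4505, 0.1581, 0.2018]
tcp_rot: [179.9, -0.0, 90.0]
ft_force: [-0.6, -0.3, -0.8]
gripper_width: 0.685
grasp_force: 33.0
time_s: 10.2
tool_pos: [0.4505, 0.1584, 0.3075]
tcp_rot: [179.7, -0.1, 90.1]
ft_force: [-0.2, 0.5, -0.3]
gripper_width: 1.006
grasp_force: 0.0
t 10.2 shift [-573.5   34.3    3. ] turn [ 0.26 -0.07  0.06] rows 11.5
```

```bash
python3 -m pendant '[[[-573,35,0],[0,0,0]],[[-573,35,0],[0,0,0]],[[-573,35,0],[0,0,0]],[[-573,35,0],[0,0,0]],[[-573,35,0],[0,0,0]],[[-573,35,0],[0,0,0]],[[-573,35,0],[0,0,0]],[[-573,35,0],[0,0,0]],[[-573,35,0],[0,0,0]],[[-573,35,0],[0,0,0]],[[-573,35,0],[0,0,0]],[[-573,35,0],[0,0,0]]]'; python3 -m pendant '[[[0,0,0],[0,0,0]],[[0,0,0],[0,0,0]]]'; python3 -c "
from h import *
for n in('top','side'):
    c=cam(n); print(n)
    for p,d,ce,a,g in discs(c)+[q for q in discs(c,.026) if abs(q[0]-[.4495,.158]).max()<.03]: print(p.round(4),'d',round(d*1e3,1),a)
plan(.4855,-.415,.175,90)"
```

```text
time_s: 11.4
tool_pos: [0.4849, -0.4187, 0.3031]
tcp_rot: [-179.9, -0.0, 89.9]
ft_force: [-0.1, 0.8, -0.8]
gripper_width: 0.997
grasp_force: 0.0
time_s: 11.6
tool_pos: [0.4847, -0.4144, 0.3032]
tcp_rot: [-179.8, -0.2, 90.0]
ft_force: [0.0, 0.2, -0.8]
gripper_width: 1.0
grasp_force: 0.0
top
[0.5527 0.2741] d 47.3 215
[ 0.4849 -0.415 ] d 55.1 283
[0.4749 0.4132] d 33.0 91
[0.4511 0.1603] d 76.9 503
[ 0.4552 -0.1818] d 30.2 92
[0.4426 0.006 ] d 35.7 143
[0.449  0.1582] d 75.7 503
side
[0.4499 0.154 ] d 62.5 172
[0.4411 0.1374] d 61.2 172
t 11.7 shift [ -2.3   0.9 129.1] turn [-0.15 -0.18  0.09] rows 2.6
```

```bash
python3 -m pendant '[[[0,0,90],[0,0,0]],[[0,0,128],[0,0,0]],[[0,0,128],[0,0,0]],[[0,0,128],[0,0,0]],[[0,0,128],[0,0,0]]]' 1 30; python3 -m pendant '[[[0,0,0],[0,0,0]],[[0,0,0],[0,0,0]],[[0,0,0],[0,0,0]],[[0,0,0],[0,0,0]],[[0,0,0],[0,0,0]],[[0,0,0],[0,0,0]],[[0,0,0],[0,0,0]]]' 0 30;python3 -m pendant '[[[0,0,-20],[0,0,0]],[[0,0,-60],[0,0,0]],[[0,0,-110],[0,0,0]],[[0,0,-110],[0,0,0]],[[0,0,-110],[0,0,0]]]'; python3 -c "
from h import *
plan(.4495,.158,.285,90)"
```

```text
time_s: 12.2
tool_pos: [0.4858, -0.4135, 0.1778]
tcp_rot: [-179.9, -0.1, 90.1]
ft_force: [0.3, -0.5, 0.7]
gripper_width: 0.999
grasp_force: 0.0
time_s: 12.9
tool_pos: [0.4862, -0.4153, 0.1805]
tcp_rot: [179.8, 0.2, 90.0]
ft_force: [0.2, 1.4, 8.4]
gripper_width: 0.578
grasp_force: 29.8
time_s: 13.4
tool_pos: [0.4859, -0.4152, 0.2907]
tcp_rot: [179.8, 0.2, 90.0]
ft_force: [-0.3, 1.1, -0.5]
gripper_width: 0.574
grasp_force: 31.2
t 13.4 shift [573.3 -35.9   3.2] turn [0.24 0.23 0.04] rows 11.5
```

```bash
python3 -m pendant '[[[573,-36,0],[0,0,0]],[[573,-36,0],[0,0,0]],[[573,-36,0],[0,0,0]],[[573,-36,0],[0,0,0]],[[573,-36,0],[0,0,0]],[[573,-36,0],[0,0,0]],[[573,-36,0],[0,0,0]],[[573,-36,0],[0,0,0]],[[573,-36,0],[0,0,0]],[[573,-36,0],[0,0,0]],[[573,-36,0],[0,0,0]],[[573,-36,0],[0,0,0]]]';  python3 -m pendant '[[[0,0,0],[0,0,0]],[[0,0,0],[0,0,0]],[[0,0,0],[0,0,0]]]';python3 -c "
from h import *
plan(.4495,.158,.219,90)"
```

```text
time_s: 14.6
tool_pos: [0.4475, 0.1612, 0.2866]
tcp_rot: [-179.9, -0.0, 90.2]
ft_force: [0.6, -0.8, -0.7]
gripper_width: 0.574
grasp_force: 31.2
time_s: 14.9
tool_pos: [0.4485, 0.1573, 0.287]
tcp_rot: [-179.9, 0.1, 90.0]
ft_force: [-0.5, 0.3, -0.3]
gripper_width: 0.574
grasp_force: 31.2
t 14.9 shift [ 0.8  1.1 68. ] turn [-0.1   0.06  0.02] rows 1.4
```

```bash
python3 -m pendant '[[[1,1,40],[0,0,0]],[[1,1,60],[0,0,0]],[[1,1,65],[0,0,0]],[[1,1,68],[0,0,0]],[[1,1,68],[0,0,0]],[[1,1,68],[0,0,0]],[[1,1,68],[0,0,0]],[[1,1,68],[0,0,0]]]'; python3 -m pendant '[[[0,0,0],[0,0,0]],[[0,0,0],[0,0,0]],[[0,0,0],[0,0,0]],[[0,0,-50],[0,0,0]],[[0,0,-85],[0,0,0]],[[0,0,-85],[0,0,0]],[[0,0,-85],[0,0,0]]]' 1; python3 -c "
from h import *
plan(.5531,.274,.304,90)"
```

```text
time_s: 15.7
tool_pos: [0.4502, 0.1593, 0.2204]
tcp_rot: [179.9, -0.0, 90.1]
ft_force: [0.6, -1.1, 0.2]
gripper_width: 0.572
grasp_force: 31.3
time_s: 16.4
tool_pos: [0.4501, 0.1593, 0.3055]
tcp_rot: [179.9, -0.0, 90.1]
ft_force: [-0.8, -0.2, -0.5]
gripper_width: 0.998
grasp_force: 0.0
t 16.4 shift [114.6 103.1   1.8] turn [ 0.13 -0.03  0.06] rows 3.1
```

```bash
python3 -m pendant '[[[115,103,0],[0,0,0]],[[115,103,0],[0,0,0]],[[115,103,0],[0,0,0]],[[115,103,0],[0,0,0]],[[115,103,0],[0,0,0]],[[115,103,0],[0,0,0]],[[115,103,0],[0,0,0]]]' 0.7;  python3 -c "
from h import *
for n in('top','side'):
    c=cam(n); print(n)
    for p,d,ce,a,g in discs(c)+[q for q in discs(c,.032) if abs(q[0]-[.4495,.158]).max()<.03]: print(p.round(4),'d',round(d*1e3,1),a)
plan(.5531,.274,.177,90)"
```

```text
time_s: 17.1
tool_pos: [0.5515, 0.2731, 0.3038]
tcp_rot: [-179.8, 0.1, 90.0]
ft_force: [-0.4, 0.5, 0.7]
gripper_width: 0.702
grasp_force: 0.0
top
[ 0.9811 -0.2321] d 35.2 67
[0.5549 0.2633] d 27.8 99
side
[0.5533 0.2738] d 46.2 131
[0.4424 0.0086] d 39.9 158
[ 0.7231 -0.2012] d 34.8 110
t 17.2 shift [  0.9   1.3 127.6] turn [-0.07  0.04  0.  ] rows 2.6
```

```bash
python3 -m pendant '[[[1,1,90],[0,0,0]],[[1,1,127],[0,0,0]],[[1,1,127],[0,0,0]],[[1,1,127],[0,0,0]],[[1,1,127],[0,0,0]]]' 0.7 30; python3 -m pendant '[[[0,0,0],[0,0,0]],[[0,0,0],[0,0,0]],[[0,0,0],[0,0,0]],[[0,0,0],[0,0,0]],[[0,0,0],[0,0,0]],[[0,0,0],[0,0,0]]]' 0 30;python3 -m pendant '[[[0,0,-20],[0,0,0]],[[0,0,-60],[0,0,0]],[[0,0,-110],[0,0,0]],[[0,0,-110],[0,0,0]],[[0,0,-110],[0,0,0]]]';python3 -m pendant '[[[0,0,0],[0,0,0]],[[0,0,0],[0,0,0]],[[0,0,0],[0,0,0]]]'; python3 -c "
from h import *
c=cam('top')
for z in(.02,.026,.032,.044):
  for p,d,ce,a,g in discs(c,z): 
    if abs(p-[.4495,.158]).max()<.04: print(z,p,d,a)
plan(.4495,.158,.285,90)"
```

```text
time_s: 17.7
tool_pos: [0.5539, 0.2749, 0.1781]
tcp_rot: [-180.0, 0.0, 90.0]
ft_force: [0.1, 1.0, 1.6]
gripper_width: 0.695
grasp_force: 0.0
time_s: 18.3
tool_pos: [0.5548, 0.2756, 0.1804]
tcp_rot: [179.8, -0.1, 90.1]
ft_force: [-0.6, -0.7, 7.3]
gripper_width: 0.489
grasp_force: 30.2
time_s: 18.8
tool_pos: [0.5544, 0.2756, 0.2906]
tcp_rot: [179.7, -0.1, 90.1]
ft_force: [-0.4, -0.3, -1.0]
gripper_width: 0.486
grasp_force: 30.6
time_s: 19.1
tool_pos: [0.5533, 0.275, 0.2861]
tcp_rot: [-179.8, 0.1, 90.1]
ft_force: [0.2, -0.2, -1.9]
gripper_width: 0.485
grasp_force: 30.6
t 19.1 shift [-117.  -104.1    1.6] turn [-0.15  0.06  0.05] rows 3.1
```

```bash
python3 -m pendant '[[[-117,-104,0],[0,0,0]],[[-117,-104,0],[0,0,0]],[[-117,-104,0],[0,0,0]],[[-117,-104,0],[0,0,0]],[[-117,-104,0],[0,0,0]],[[-117,-104,0],[0,0,0]],[[-117,-104,0],[0,0,0]],[[-117,-104,0],[0,0,0]]]';python3 -c "
from h import *
plan(.4495,.158,.231,90)"
```

```text
time_s: 19.95
tool_pos: [0.4513, 0.1591, 0.2877]
tcp_rot: [179.9, -0.0, 90.1]
ft_force: [0.6, 0.3, -0.1]
gripper_width: 0.489
grasp_force: 30.6
t 19.9 shift [-1.1 -1.8 56.7] turn [ 0.07 -0.02  0.1 ] rows 1.1
```

```bash
python3 -m pendant '[[[-1,-1,30],[0,0,0]],[[-1,-1,48],[0,0,0]],[[-1,-1,53],[0,0,0]],[[-1,-1,56],[0,0,0]],[[-1,-1,56],[0,0,0]],[[-1,-1,56],[0,0,0]],[[-1,-1,56],[0,0,0]],[[-1,-1,56],[0,0,0]]]'; python3 -m pendant '[[[0,0,0],[0,0,0]],[[0,0,0],[0,0,0]],[[0,0,0],[0,0,0]],[[0,0,-50],[0,0,0]],[[0,0,-75],[0,0,0]],[[0,0,-75],[0,0,0]],[[0,0,-75],[0,0,0]]]' 0.75; python3 -c "
from h import *
plan(.4431,.0065,.304,90)"
```

```text
time_s: 20.75
tool_pos: [0.4492, 0.1572, 0.2323]
tcp_rot: [179.9, -0.0, 90.0]
ft_force: [0.7, -0.6, -0.2]
gripper_width: 0.485
grasp_force: 30.6
time_s: 21.45
tool_pos: [0.4489, 0.1572, 0.3071]
tcp_rot: [179.9, -0.0, 90.1]
ft_force: [-0.1, -0.7, 0.1]
gripper_width: 0.75
grasp_force: 0.0
t 21.4 shift [-150.7   -6.     3. ] turn [ 0.08 -0.02  0.05] rows 3.0
```

Now a check of the pile and remaining discs with the arm farther right.

```bash
python3 -m pendant '[[[-151,-6,0],[0,0,0]],[[-151,-6,0],[0,0,0]],[[-151,-6,0],[0,0,0]],[[-151,-6,0],[0,0,0]],[[-151,-6,0],[0,0,0]],[[-151,-6,0],[0,0,0]],[[-151,-6,0],[0,0,0]]]';  python3 -c "
from h import *
for n in('top','side'):
    c=cam(n); print(n); cv2.imwrite('pics/s1%s.png'%n,c['pixels'])
    for p,d,ce,a,g in discs(c)+[q for q in discs(c,.038) if abs(q[0]-[.4495,.158]).max()<.03]: print(p.round(4),'d',round(d*1e3,1),a,ce)
    if n=='top': k=c['pixels'][190:260,225:305]
    else: k2=c['pixels'][140:260,215:335]
cv2.imwrite('pics/p1.png',np.hstack([cv2.resize(k,(400,350),interpolation=2),cv2.resize(k2,(350,350),interpolation=2)]))
plan(.4431,.0065,.177,90)"
```

```text
time_s: 22.15
tool_pos: [0.4429, 0.0074, 0.3062]
tcp_rot: [-179.9, -0.0, 90.2]
ft_force: [1.2, -0.6, 0.1]
gripper_width: 0.753
grasp_force: 0.0
top
[0.4755 0.4135] d 35.7 94 [173.08510638 219.09574468]
[0.4518 0.1589] d 85.2 495 [265.27070707 228.84040404]
[0.4086 0.0047] d 21.9 61 [321.2295082 245.3442623]
[0.4484 0.1555] d 83.0 495 [265.27070707 228.84040404]
side
[0.4431 0.0057] d 37.2 133 [294.4962406  241.17293233]
t 22.2 shift [-1.000e+00  1.000e-01  1.295e+02] turn [-0.03 -0.01  0.19] rows 2.6
```

View pics/p1.png

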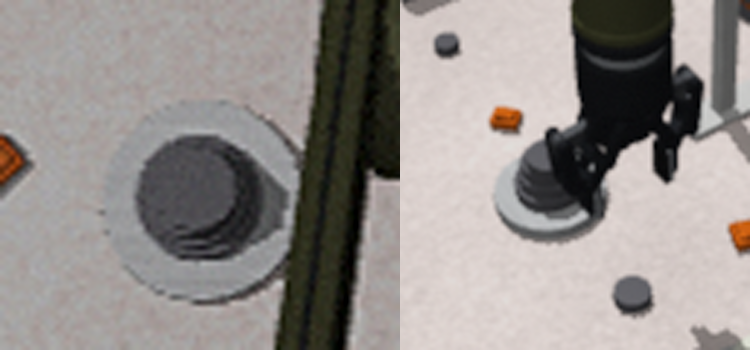

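The pile of four looks flat and concentric on the plate, centred near crop (200,198) in the top view. disc_36 is still in place.

```bash
python3 -m pendant '[[[-1,0,90],[0,0,0]],[[-1,0,128],[0,0,0]],[[-1,0,128],[0,0,0]],[[-1,0,128],[0,0,0]],[[-1,0,128],[0,0,0]]]' 0.75 30; python3 -m pendant '[[[0,0,0],[0,0,0]],[[0,0,0],[0,0,0]],[[0,0,0],[0,0,0]],[[0,0,0],[0,0,0]],[[0,0,0],[0,0,0]],[[0,0,0],[0,0,0]]]' 0 30;python3 -m pendant '[[[0,0,-20],[0,0,0]],[[0,0,-60],[0,0,0]],[[0,0,-120],[0,0,0]],[[0,0,-120],[0,0,0]],[[0,0,-120],[0,0,0]]]';python3 -m pendant '[[[0,0,0],[0,0,0]],[[0,0,0],[0,0,0]],[[0,0,0],[0,0,0]]]'; python3 -c "
from h import *
plan(.4495,.158,.295,90)"
```

```text
time_s: 22.75
tool_pos: [0.4433, 0.0059, 0.1787]
tcp_rot: [-179.9, -0.0, 90.1]
ft_force: [0.1, 0.1, 0.2]
gripper_width: 0.75
grasp_force: 0.0
time_s: 23.35
tool_pos: [0.444, 0.0053, 0.1806]
tcp_rot: [179.7, 0.0, 90.0]
ft_force: [0.2, 1.8, 4.6]
gripper_width: 0.396
grasp_force: 29.3
time_s: 23.85
tool_pos: [0.444, 0.0051, 0.302]
tcp_rot: [179.5, 0.0, 90.0]
ft_force: [0.3, 0.6, -0.4]
gripper_width: 0.398
grasp_force: 30.0
time_s: 24.15
tool_pos: [0.4424, 0.0052, 0.2972]
tcp_rot: [-179.8, -0.0, 90.0]
ft_force: [0.2, -0.6, -0.3]
gripper_width: 0.397
grasp_force: 30.0
t 24.1 shift [152.8   7.2   2.3] turn [-0.2  -0.02  0.05] rows 3.1
```

```bash
python3 -m pendant '[[[152,7,0],[0,0,0]],[[152,7,0],[0,0,0]],[[152,7,0],[0,0,0]],[[152,7,0],[0,0,0]],[[152,7,0],[0,0,0]],[[152,7,0],[0,0,0]],[[152,7,30],[0,0,0]],[[152,7,48],[0,0,0]],[[152,7,52],[0,0,0]],[[152,7,54],[0,0,0]],[[152,7,54],[0,0,0]],[[152,7,54],[0,0,0]]]'; python3 -m pendant '[[[0,0,0],[0,0,0]],[[0,0,0],[0,0,0]]]';python3 -c "
from h import *
plan(.4495,.158,.243,90)"
```

```text
time_s: 25.35
tool_pos: [0.4505, 0.1569, 0.2455]
tcp_rot: [179.9, -0.0, 90.0]
ft_force: [0.2, -0.7, -0.5]
gripper_width: 0.393
grasp_force: 30.0
time_s: 25.55
tool_pos: [0.4502, 0.1572, 0.2453]
tcp_rot: [179.9, -0.0, 90.1]
ft_force: [0.1, 0.7, -0.7]
gripper_width: 0.393
grasp_force: 30.0
t 25.6 shift [ 0.8 -0.7  2.3] turn [ 0.08 -0.02  0.05] rows 0.1
```

```bash
python3 -m pendant '[[[1,0,2],[0,0,0]],[[1,0,2],[0,0,0]],[[1,0,2],[0,0,0]]]'; python3 -m pendant '[[[0,0,0],[0,0,0]],[[0,0,0],[0,0,0]],[[0,0,0],[0,0,0]],[[0,0,-40],[0,0,0]],[[0,0,-65],[0,0,0]],[[0,0,-65],[0,0,0]],[[0,0,-65],[0,0,0]]]' 0.7; python3 -c "
from h import *
plan(.4757,.415,.304,90)"
```

```text
time_s: 25.85
tool_pos: [0.45, 0.1584, 0.2428]
tcp_rot: [180.0, -0.0, 90.1]
ft_force: [0.4, 0.8, 0.7]
gripper_width: 0.395
grasp_force: 30.1
time_s: 26.55
tool_pos: [0.45, 0.1582, 0.308]
tcp_rot: [179.9, -0.0, 90.1]
ft_force: [-0.1, 0.3, -0.0]
gripper_width: 0.7
grasp_force: 0.0
t 26.6 shift [256.8  26.    4.2] turn [ 0.07 -0.02  0.05] rows 5.2
```

```bash
python3 -m pendant '[[[257,26,0],[0,0,0]],[[257,26,0],[0,0,0]],[[257,26,0],[0,0,0]],[[257,26,0],[0,0,0]],[[257,26,0],[0,0,0]],[[257,26,0],[0,0,0]],[[257,26,0],[0,0,0]],[[257,26,0],[0,0,0]]]';  python3 -c "
from h import *
for n in('top','side'):
    c=cam(n); print(n); cv2.imwrite('pics/s2%s.png'%n,c['pixels'])
    for p,d,ce,a,g in discs(c,amin=25):
        if p[1]>.3 or abs(p-[.4495,.158]).max()<.03: print(p.round(4),'d',round(d*1e3,1),a,ce)
    if n=='top': k=c['pixels'][190:260,225:305]
    else: k2=c['pixels'][140:260,215:335]
cv2.imwrite('pics/p2.png',np.hstack([cv2.resize(k,(400,350),interpolation=2),cv2.resize(k2,(350,350),interpolation=2)]))
plan(.4755,.415,.177,90)"
```

```text
time_s: 27.35
tool_pos: [0.475, 0.414, 0.306]
tcp_rot: [-179.8, 0.2, 90.1]
ft_force: [1.1, -0.4, -0.7]
gripper_width: 0.7
grasp_force: 0.0
top
[1.1223 0.7236] d 20.8 27 [82.77777778  2.59259259]
[0.4765 0.4164] d 27.5 76 [172.06578947 218.72368421]
side
[0.475  0.4136] d 25.5 53 [230.41509434 155.20754717]
[0.4508 0.1642] d 114.2 838 [265.35202864 204.69689737]
t 27.4 shift [  1.9   0.4 129.9] turn [-0.11  0.12 -0.02] rows 2.6
```

View pics/p2.png

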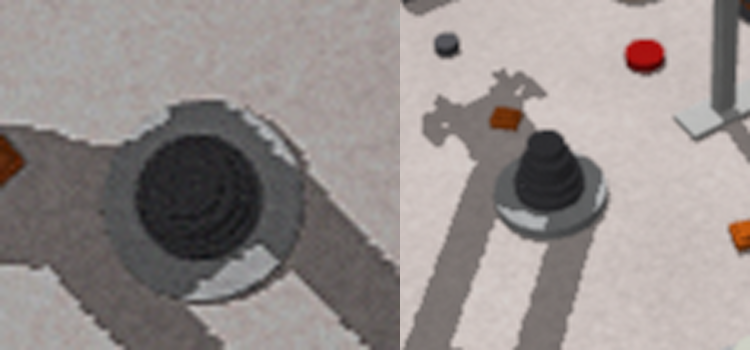

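Five discs stand concentric. disc_28 is in place at side crop (446,43).

```bash
python3 -m pendant '[[[1,1,90],[0,0,0]],[[1,1,128],[0,0,0]],[[1,1,128],[0,0,0]],[[1,1,128],[0,0,0]],[[1,1,128],[0,0,0]]]' 0.7 30; python3 -m pendant '[[[0,0,0],[0,0,0]],[[0,0,0],[0,0,0]],[[0,0,0],[0,0,0]],[[0,0,0],[0,0,0]],[[0,0,0],[0,0,0]],[[0,0,0],[0,0,0]],[[0,0,0],[0,0,0]]]' 0 30;python3 -m pendant '[[[0,0,-20],[0,0,0]],[[0,0,-60],[0,0,0]],[[0,0,-120],[0,0,0]],[[0,0,-120],[0,0,0]],[[0,0,-120],[0,0,0]]]';python3 -m pendant '[[[0,0,0],[0,0,0]],[[0,0,0],[0,0,0]],[[0,0,0],[0,0,0]]]'; python3 -c "
from h import *
c=cam('side'); cv2.imwrite('pics/p3.png',cv2.resize(c['pixels'][80:240,170:330],(480,480),interpolation=2))
plan(.4495,.158,.295,90)"
```

```text
time_s: 27.95
tool_pos: [0.4771, 0.4151, 0.18]
tcp_rot: [-180.0, 0.0, 90.0]
ft_force: [0.9, 0.3, 1.6]
gripper_width: 0.702
grasp_force: 0.0
time_s: 28.65
tool_pos: [0.4775, 0.4167, 0.1823]
tcp_rot: [179.8, -0.1, 90.1]
ft_force: [1.1, -2.0, 6.7]
gripper_width: 0.288
grasp_force: 29.1
time_s: 29.15
tool_pos: [0.4775, 0.4169, 0.3038]
tcp_rot: [179.6, -0.3, 90.1]
ft_force: [0.4, -0.3, -0.9]
gripper_width: 0.295
grasp_force: 29.5
time_s: 29.45
tool_pos: [0.4762, 0.4158, 0.2976]
tcp_rot: [-179.8, 0.1, 90.1]
ft_force: [-0.0, -0.5, 0.6]
gripper_width: 0.297
grasp_force: 29.5
t 29.5 shift [-257.8  -27.     3.4] turn [-0.16  0.12  0.05] rows 5.2
```

View pics/p3.png

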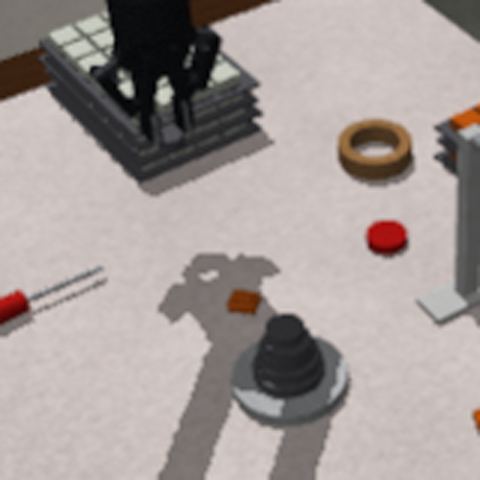

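disc_28 is held between the pads at (172,133), and the pile stands upright at (287,365).

```bash
python3 -m pendant '[[[-258,-27,0],[0,0,0]],[[-258,-27,0],[0,0,0]],[[-258,-27,0],[0,0,0]],[[-258,-27,0],[0,0,0]],[[-258,-27,0],[0,0,0]],[[-258,-27,0],[0,0,0]],[[-258,-27,0],[0,0,0]],[[-258,-27,20],[0,0,0]],[[-258,-27,34],[0,0,0]],[[-258,-27,40],[0,0,0]],[[-258,-27,40],[0,0,0]],[[-258,-27,40],[0,0,0]]]'; python3 -m pendant '[[[0,0,0],[0,0,0]],[[0,0,0],[0,0,0]]]';python3 -c "
from h import *
plan(.4495,.158,.256,90)"
```

```text
time_s: 30.7
tool_pos: [0.4504, 0.1591, 0.2598]
tcp_rot: [180.0, -0.0, 90.1]
ft_force: [0.3, -0.1, -0.7]
gripper_width: 0.297
grasp_force: 29.6
time_s: 30.9
tool_pos: [0.4503, 0.1585, 0.2603]
tcp_rot: [179.9, -0.0, 90.1]
ft_force: [0.5, 0.6, -0.3]
gripper_width: 0.296
grasp_force: 29.6
t 30.9 shift [-0.5 -0.8  4.3] turn [ 0.08 -0.02  0.07] rows 0.1
```

```bash
python3 -m pendant '[[[0,0,3],[0,0,0]],[[0,0,4],[0,0,0]],[[0,0,4],[0,0,0]],[[0,0,4],[0,0,0]]]'; python3 -m pendant '[[[0,0,0],[0,0,0]],[[0,0,0],[0,0,0]],[[0,0,0],[0,0,0]],[[0,0,-50],[0,0,0]],[[0,0,-100],[0,0,0]],[[0,0,-150],[0,0,0]],[[0,0,-165],[0,0,0]],[[0,0,-165],[0,0,0]]]' 0.6; python3 -c "
from h import *
plan(.56,-.2835,.425,11.3)"
```

```text
time_s: 31.3
tool_pos: [0.4501, 0.1582, 0.2563]
tcp_rot: [179.9, -0.0, 90.0]
ft_force: [-2.0, -0.6, 5.2]
gripper_width: 0.296
grasp_force: 30.3
time_s: 32.1
tool_pos: [0.4508, 0.1584, 0.4239]
tcp_rot: [179.6, -0.1, 90.1]
ft_force: [-0.4, 0.4, 0.2]
gripper_width: 0.599
grasp_force: 0.0
t 32.1 shift [-442.   108.8   -1.2] turn [ 0.27 -0.36 78.75] rows 9.2
```

```bash
python3 -m pendant '[[[-442,109,0],[0,0,79]],[[-442,109,0],[0,0,79]],[[-442,109,0],[0,0,79]],[[-442,109,0],[0,0,79]],[[-442,109,0],[0,0,79]],[[-442,109,0],[0,0,79]],[[-442,109,0],[0,0,79]],[[-442,109,0],[0,0,79]],[[-442,109,0],[0,0,79]],[[-442,109,0],[0,0,79]],[[-442,109,0],[0,0,79]],[[-442,109,0],[0,0,79]]]';  python3 -m pendant '[[[0,0,0],[0,0,0]],[[0,0,0],[0,0,0]]]'; python3 -c "
from h import *
C={n:cam(n) for n in('top','side')}
k=C['top']['pixels'][180:280,215:315]; k2=C['side']['pixels'][140:260,215:335]
cv2.imwrite('pics/p4.png',np.hstack([cv2.resize(k,(400,400),interpolation=2),cv2.resize(k2,(400,400),interpolation=2)]))
for n in C:
  for p,r,z in (((.4495,.158),.014,.086),((.4495,.158),.018,.074),((.4495,.158),.022,.062)): print(n,r,circ(C[n],p,r,z,half=.006))
plan(.594,-.2835,.346,11.3)"
```

```text
time_s: 33.3
tool_pos: [0.5588, -0.2829, 0.4188]
tcp_rot: [-179.8, 0.2, 11.1]
ft_force: [-0.2, 0.2, 0.6]
gripper_width: 0.596
grasp_force: 0.0
time_s: 33.5
tool_pos: [0.5592, -0.2821, 0.4207]
tcp_rot: [-180.0, 0.0, 11.2]
ft_force: [-0.7, 0.4, 0.3]
gripper_width: 0.604
grasp_force: 0.0
top 0.014 (array([0.45057166, 0.15529127]), np.float64(0.011617286310258263), np.int64(44))
top 0.018 (array([0.44727363, 0.16651073]), np.float64(0.021871341993825524), np.int64(49))
top 0.022 (array([0.45301369, 0.16298479]), np.float64(0.024148511853789148), np.int64(54))
side 0.014 (array([0.44803714, 0.15241115]), np.float64(0.0167380014367378), np.int64(51))
side 0.018 (array([0.45010951, 0.15662195]), np.float64(0.021895420016284244), np.int64(46))
side 0.022 (array([0.44953577, 0.15772891]), np.float64(0.0238906189910972), np.int64(58))
t 33.6 shift [33.8  7.7 75.1] turn [ 0.01 -0.02 -0.14] rows 1.7
```

View pics/p4.png

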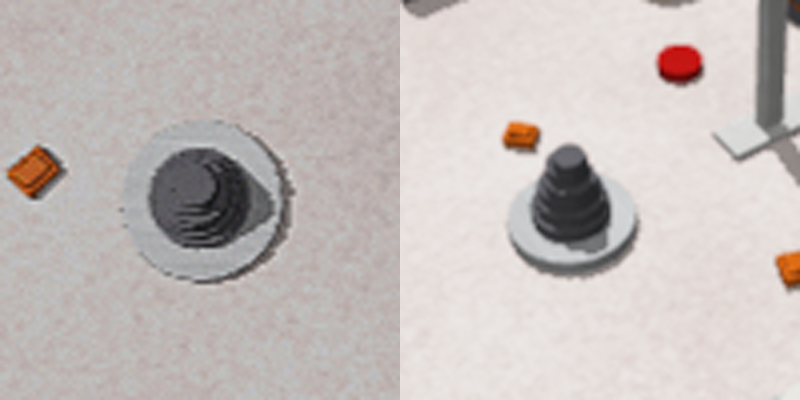

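The pile of six is upright on the plate, with its top disc at top crop (198,183) and side crop (568,155). I'll check the centring against projected positions.

```bash
python3 -c "
from h import *
C={n:cam(n) for n in('top','side')}
for n in C:
  c=C[n]; g=cv2.GaussianBlur(c['pixels'],(0,0),.6).max(2).astype(float)
  lim={'top':100,'side':130}[n]
  for k,D in enumerate((68,60,52,44,36,28)):
    z=.014+.012*k+.006; u,v=proj(c,(.4495,.158,z))[0]; e=proj(c,[(.4495,.158+D/2e3,z),(.4495,.158-D/2e3,z)])
    s=c['fx']/np.linalg.norm(np.array([.4495,.158,z])-c['origin']); row=int(round(v)); m=g[row,:]<lim
    l=r=int(round(u))
    while m[l-1]: l-=1
    while m[r+1]: r+=1
    print(n,D,'left off mm',round((l-.5-(u-s*D/2e3))/s*1e3,1),'right off',round((r+.5-(u+s*D/2e3))/s*1e3,1))
"
```

```text
top 68 left off mm -0.3 right off 5.6
top 60 left off mm -2.8 right off 10.5
top 52 left off mm -5.2 right off 18.1
top 44 left off mm -7.6 right off 22.9
top 36 left off mm -10.1 right off 25.1
top 28 left off mm -12.5 right off 30.0
side 68 left off mm 1.9 right off -0.7
side 60 left off mm -1.1 right off 3.9
side 52 left off mm -1.2 right off 5.7
side 44 left off mm -1.4 right off 4.8
side 36 left off mm 1.1 right off 3.9
side 28 left off mm 0.9 right off 3.1
```

```bash
python3 -c "
from h import *
C={n:cam(n) for n in('top','side')}
print(onz(C['top'],(264.5,225.7),.086),onz(C['side'],(265.4,186.5),.086),onz(C['side'],(265.4,186.5),.080))
for n in C:
  c=C[n];u,v=proj(c,(.4495,.158,.086))[0]; u,v=int(u)-11,int(v)-11
  k=cv2.resize(c['pixels'][v:v+22,u:u+22],(396,396),interpolation=2); k=cv2.normalize(k,None,0,400,cv2.NORM_MINMAX)
  P=proj(c,np.c_[.4495+.014*np.cos(np.linspace(0,6.283,40)),.158+.014*np.sin(np.linspace(0,6.283,40)),np.full(40,.086)])
  cv2.polylines(k,[(((P-[u,v]+.5)*18)).astype(int)],True,(0,0,255),1); C[n]['k']=k
cv2.imwrite('pics/p5.png',np.hstack([C['top']['k'],C['side']['k']]))
"
```

```text
[[0.45140886 0.1526068  0.086     ]] [[0.45149178 0.15464037 0.086     ]] [[0.45438899 0.16009231 0.08      ]]
```

View pics/p5.png

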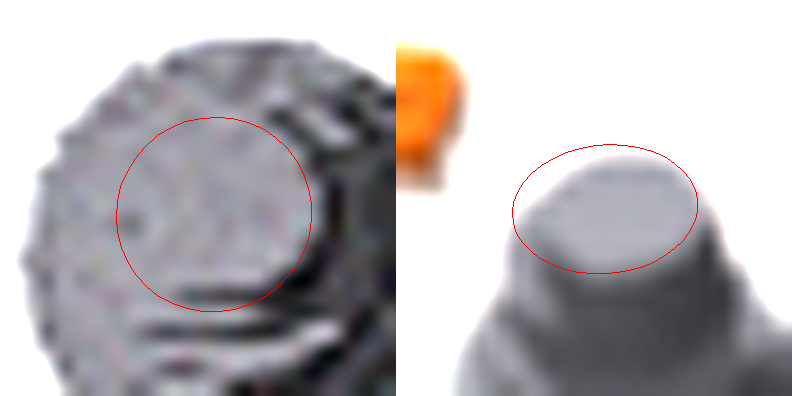

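Both views put the top disc within about 3 mm of the plate's centre, so I'll accept the pile and go for the hanger.

```bash
python3 -m pendant '[[[34,8,0],[0,0,0]],[[34,8,0],[0,0,0]],[[34,8,40],[0,0,0]],[[34,8,60],[0,0,0]],[[34,8,69],[0,0,0]],[[34,8,69],[0,0,0]],[[34,8,69],[0,0,0]]]' 0.6 40;  python3 -m pendant '[[[0,0,0],[0,0,0]],[[0,0,0],[0,0,0]]]'; python3 -c "
from h import *
C={n:cam(n) for n in('top','side')}
k=C['top']['pixels'][120:220,400:500]; k2=C['side']['pixels'][200:300,370:470]
cv2.imwrite('pics/p6.png',np.hstack([cv2.resize(k,(400,400),interpolation=2),cv2.resize(k2,(400,400),interpolation=2)]))
plan(.594,-.2835,.352,11.3)"
```

```text
time_s: 34.5
tool_pos: [0.5946, -0.2854, 0.3527]
tcp_rot: [179.9, -0.1, 11.0]
ft_force: [-0.9, 0.1, -0.5]
gripper_width: 0.595
grasp_force: 0.0
time_s: 34.7
tool_pos: [0.5946, -0.2853, 0.3533]
tcp_rot: [179.9, -0.1, 11.0]
ft_force: [-0.0, -1.2, -0.6]
gripper_width: 0.603
grasp_force: 0.0
t 34.8 shift [-0.1 -1.7  0.8] turn [ 0.07 -0.08 -0.25] rows 0.0
```

View pics/p6.png

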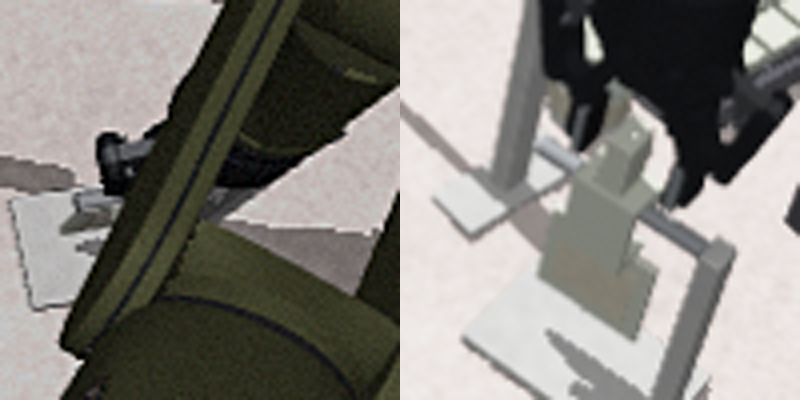

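The tab sits between the open fingers, which are near side crop (590,145) and (685,205). Closing.

```bash
python3 -m pendant '[[[0,0,0],[0,0,0]],[[0,0,0],[0,0,0]],[[0,0,0],[0,0,0]],[[0,0,0],[0,0,0]],[[0,0,0],[0,0,0]],[[0,0,0],[0,0,0]],[[0,0,0],[0,0,0]]]' 0 50;  python3 -c "
from h import *
c=cam('side')
cv2.imwrite('pics/p7.png',cv2.resize(c['pixels'][200:300,370:470],(600,600),interpolation=2))
plan(.594,-.2835,.352,11.3)"
```

```text
time_s: 35.5
tool_pos: [0.5943, -0.285, 0.352]
tcp_rot: [-180.0, -0.0, 11.1]
ft_force: [-0.7, 1.3, 3.7]
gripper_width: 0.179
grasp_force: 50.8
t 35.5 shift [-0.  -1.5 -0. ] turn [-0.   -0.01 -0.24] rows 0.0
```

View pics/p7.png

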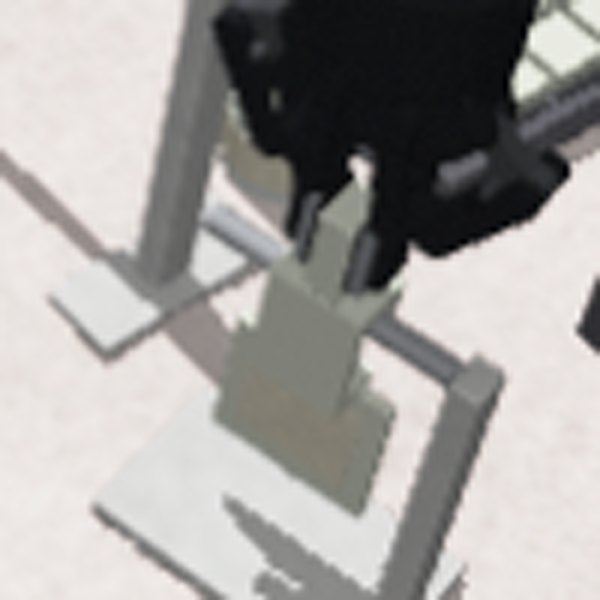

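The tab is gripped. Next: lift it 22 mm and back it out.

```bash
python3 -m pendant '[[[0,0,-8],[0,0,0]],[[0,0,-16],[0,0,0]],[[0,0,-22],[0,0,0]],[[0,0,-22],[0,0,0]],[[0,0,-22],[0,0,0]],[[-12,0,-22],[0,0,0]],[[-25,0,-22],[0,0,0]],[[-40,0,-22],[0,0,0]],[[-50,0,-22],[0,0,0]],[[-50,0,-30],[0,0,0]],[[-50,0,-60],[0,0,0]],[[-50,0,-60],[0,0,0]]]';  python3 -c "
from h import *
C={n:cam(n) for n in('top','side')}
k=C['top']['pixels'][100:220,380:500]; k2=C['side']['pixels'][180:300,350:470]
cv2.imwrite('pics/p8.png',np.hstack([cv2.resize(k,(400,400),interpolation=2),cv2.resize(k2,(400,400),interpolation=2)]))
plan(.607,-.0022,.416,-1.1)"
```

```text
time_s: 36.75
tool_pos: [0.5463, -0.2955, 0.4165]
tcp_rot: [179.6, -0.4, 11.0]
ft_force: [0.4, -0.8, -0.2]
gripper_width: 0.176
grasp_force: 50.2
t 36.9 shift [ 116.4 -275.4   -3.3] turn [ 0.1  -0.15 12.15] rows 6.0
```

View pics/p8.png

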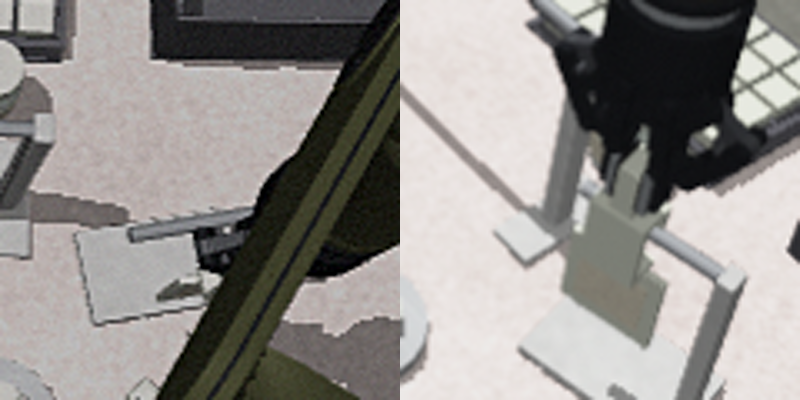

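The hanger is clear of the stand and hangs straight in the grip. I count 15 pictures viewed, one over the limit of 14, so I will use only numbers from here on.

```bash
python3 -m pendant '[[[20,-40,0],[0,0,2]],[[40,-88,0],[0,0,4]],[[60,-136,0],[0,0,6]],[[80,-184,0],[0,0,8]],[[98,-230,0],[0,0,10]],[[110,-260,0],[0,0,12]],[[116,-275,0],[0,0,12]],[[116,-275,0],[0,0,12]],[[116,-275,0],[0,0,12]],[[116,-275,0],[0,0,12]],[[116,-275,0],[0,0,12]]]';  python3 -c "
from h import *
plan(.657,-.0022,.414,-1.1)
# hanger white pixels below the gripper in side view: card bottom corners
c=cam('side'); im=c['pixels'].astype(int); P=proj(c,[(.607,-.0022,.228),(.607,-.0022+.035,.108),(.607,-.0022-.035,.108)]); print(P.round(1))
x0,y0=P.min(0).astype(int)-12; x1,y1=P.max(0).astype(int)+12
hsv=cv2.cvtColor(c['pixels'],cv2.COLOR_BGR2HSV)
for y in range(y0,y1,4): print(y,' '.join('%3d'%(im[y,x,1]) for x in range(x0,x1,3)))
"
```

```text
time_s: 37.95
tool_pos: [0.6062, -0.0041, 0.4115]
tcp_rot: [180.0, 0.0, -1.1]
ft_force: [-0.5, 0.3, -1.3]
gripper_width: 0.182
grasp_force: 50.1
t 38.0 shift [50.7 -2.8 -2.5] turn [0.02 0.02 0.04] rows 1.0
[[349.3 155.5]
 [338.4 182.7]
 [355.1 197.9]]
143  81  81  46  43  44  43  58 123  81  12  13  12  11   9
147  82  80 142  49  47  41  56 102  58  21  12  45  89  89
151  79  81 198 199 101  46 125 102  57  18  10 134  48  40
155  80  82 199 197 197 128 108 101  60  18 104  93  13  21
159  81  81 198 195 195 114 102 105 124 124 100  87  45  34
163  82  83 198 196 195 101 102 102  99 123  50  61  46  44
167  82  82 195 194 195 102 102 102  97 185 200 102  97 120
171  81  95 193 191 194 124 102 101  93 123 152 204 190 171
175  82 104 191 191 161 101 100 102  92 101 128 201 202 203
179 110 112 104 136 195 113  99  99 101 103 103 118 200 199
183 105 119 119 199 192 123  98  97  98  98 102 143 201 202
187 199 117 120 116 204 200 158 101  99  98 102 167 203 199
191 201 199 118 118 119 199 197 183 102 101 102 174 197 195
195 204 206 198 119 119 117 199 196 199 144 102 187 193 199
199 205 200 200 203 149 122 123 195 197 192 187 194 197 194
203 198 203 203 199 201 194 145 117 196 197 197 198 191 191
207 199 198 200 202 199 200 195 184 116 181 196 197 196 197
```

```bash
python3 -m pendant '[[[15,-2,-2],[0,0,0]],[[30,-2,-2],[0,0,0]],[[40,-2,-2],[0,0,0]],[[46,-2,-2],[0,0,0]],[[50,-2,-2],[0,0,0]],[[50,-2,-2],[0,0,0]],[[50,-2,-2],[0,0,0]],[[50,-2,-2],[0,0,0]]]';  python3 -c "
from h import *
plan(.657,-.0022,.3925,-1.1)
c=cam('side'); im=c['pixels'].astype(int); P=proj(c,[(.657,-.0022,.22),(.642,-.0022+.035,.10),(.642,-.0022-.035,.10)]); print(P.round(1))
print(robot.state()['ft_force'].round(2))
"
```

```text
time_s: 38.8
tool_pos: [0.656, -0.0013, 0.4137]
tcp_rot: [180.0, 0.0, -0.9]
ft_force: [-0.4, -0.5, -1.0]
gripper_width: 0.178
grasp_force: 50.1
t 38.8 shift [ 1.1  0.9 21.2] turn [0.   0.03 0.16] rows 0.4
[[364.6 150.4]
 [348.3 179.6]
 [365.1 194.5]]
[ 0.35  0.58 -0.84]
```

```bash
python3 -m pendant '[[[1,0,5],[0,0,0]],[[1,0,9],[0,0,0]],[[1,0,12],[0,0,0]],[[1,0,12],[0,0,0]],[[1,0,12],[0,0,0]]]';  python3 -m pendant '[[[0,0,2],[0,0,0]],[[0,0,4],[0,0,0]],[[0,0,6],[0,0,0]],[[0,0,8],[0,0,0]],[[0,0,8],[0,0,0]],[[0,0,8],[0,0,0]]]'
```

```text
time_s: 39.35
tool_pos: [0.6573, -0.0013, 0.4015]
tcp_rot: [-180.0, 0.0, -0.9]
ft_force: [0.4, -0.1, -0.4]
gripper_width: 0.178
grasp_force: 50.1
time_s: 39.95
tool_pos: [0.6574, -0.0013, 0.3936]
tcp_rot: [180.0, 0.0, -0.9]
ft_force: [0.7, -0.3, -1.2]
gripper_width: 0.177
grasp_force: 50.1
```

```bash
python3 -m pendant '[[[0,0,1],[0,0,0]],[[0,0,2],[0,0,0]],[[0,0,2],[0,0,0]]]';  python3 -m pendant '[[[0,0,1],[0,0,0]],[[0,0,2],[0,0,0]],[[0,0,2],[0,0,0]]]'
```

```text
time_s: 40.25
tool_pos: [0.6574, -0.0013, 0.392]
tcp_rot: [180.0, -0.0, -0.9]
ft_force: [-0.1, -0.0, 0.5]
gripper_width: 0.184
grasp_force: 50.5
time_s: 40.55
tool_pos: [0.6572, -0.0013, 0.3919]
tcp_rot: [180.0, -0.1, -0.9]
ft_force: [-2.7, 1.0, 10.0]
gripper_width: 0.178
grasp_force: 51.8
```

```bash
python3 -m pendant '[[[0,0,-2],[0,0,0]],[[0,0,-2],[0,0,0]],[[0,0,-2],[0,0,0]]]';  python3 -m pendant '[[[0,0,0],[0,0,0]],[[0,0,0],[0,0,0]],[[0,0,0],[0,0,0]],[[0,0,0],[0,0,0]],[[0,0,0],[0,0,0]],[[0,0,0],[0,0,0]],[[0,0,0],[0,0,0]],[[0,0,0],[0,0,0]]]' 0.35; python3 -c "
from h import *
for n in('top','side'):
  c=cam(n); P=proj(c,[(.657,.0318,.087),(.657,-.0362,.087),(.657,.018,.212),(.657,-.022,.212),(.657,-.0022,.251)]); print(P.round(0).tolist())
  g=c['pixels'][:,:,1]; a,b=(P.min(0)-8).astype(int); d,e=(P.max(0)+8).astype(int)
  for y in range(b,e,3): print(y,a,' '.join('%3d'%v for v in g[y,a:d:2]))
"
```

```text
time_s: 40.85
tool_pos: [0.6575, -0.0014, 0.392]
tcp_rot: [180.0, -0.0, -0.9]
ft_force: [-1.0, -0.3, 2.4]
gripper_width: 0.177
grasp_force: 50.9
time_s: 41.65
tool_pos: [0.6574, -0.0013, 0.3917]
tcp_rot: [-180.0, 0.0, -0.9]
ft_force: [-0.5, -0.2, -0.3]
gripper_width: 0.348
grasp_force: 0.0
[[312.0, 149.0], [338.0, 149.0], [318.0, 135.0], [335.0, 135.0], [327.0, 130.0]]
121 304  19  24  10  10  18   2  19  39  20   0  11  12  14  24  15  14   0  20  13   0   1
124 304  46  40  11  12  12  16  13  11   8  14  31  30  15  18  14  23  12  11  11  10  13
127 304  10  11   0   6  14  19  11   0  16  17   6   9   0  18   5   8   5   5  15  22  17
130 304 126   0   6   0  28   0  14   6   4  37   5   0   8   1   0  13   3   0  14   0  11
133 304 169 165 159 222 216 133   0  27  74 119  88  85  91 111 112  44  11   5 214 195  66
136 304 145 155 147 156 155 156 164  49  68 121  86  88  84 126 109  48  59  94  88  85  83
139 304 202 200 209 208 197 188 168 135 135 133 141 136 134 129 136 127  83  85  87  44  44
142 304 199 187 189 189 117  80  78  74  91  88  89  84  87  84  85  86  91  93 164 
[... 1580 characters left out ...]
 132 193 206 207
177 344 202 200 198 201 166 106 104 104 103 103 103 105 106 104 116 199 205
180 344 200 199 198 202 136 105 102 102 103 103 104 105 105 108 154 203 198
183 344 201 201 201 202 200 132 106 104 103 103 103 102 105  98 183 203 205
186 344 199 202 201 200 199 204 189 115 106 104 105 102 106 108 205 205 202
189 344 203 202 199 200 201 202 203 205 162 107 105 103 108 142 204 202 200
192 344 200 202 201 203 197 198 201 203 199 189 112 106 103 174 205 202 199
195 344 202 199 197 201 199 196 196 197 197 196 200 167 123 193 195 197 198
198 344 123 202 199 203 200 199 202 196 197 199 196 199 198 198 198 202 199
201 344 120 141 200 202 197 197 197 197 197 193 194 192 194 197 201 197 196
```

```bash
python3 -m pendant '[[[0,0,0],[0,0,0]],[[0,0,0],[0,0,0]],[[0,0,0],[0,0,0]],[[0,0,0],[0,0,0]],[[0,0,0],[0,0,0]]]' 0 40;  python3 -m pendant '[[[0,-5,0],[0,0,0]],[[0,-14,0],[0,0,0]],[[0,-24,0],[0,0,0]],[[0,-34,0],[0,0,0]],[[0,-44,0],[0,0,0]],[[0,-50,0],[0,0,0]]]';python3 -c "
from h import *
plan(.6588,.098,.392,-.9)"
```

```text
time_s: 42.25
tool_pos: [0.6574, -0.0013, 0.3918]
tcp_rot: [-180.0, -0.0, -0.9]
ft_force: [0.6, -0.8, 1.0]
gripper_width: 0.184
grasp_force: 40.0
time_s: 42.85
tool_pos: [0.6582, 0.05, 0.3918]
tcp_rot: [-180.0, -0.0, -0.9]
ft_force: [1.0, -2.6, 1.4]
gripper_width: 0.182
grasp_force: 40.1
t 42.9 shift [ -0.2 -48.   -0.2] turn [-0.   -0.01  0.02] rows 1.0
```

```bash
python3 -m pendant '[[[0,-8,0],[0,0,0]],[[0,-18,0],[0,0,0]],[[0,-28,0],[0,0,0]],[[0,-38,0],[0,0,0]],[[0,-45,0],[0,0,0]],[[0,-48,0],[0,0,0]],[[0,-48,0],[0,0,0]],[[0,-48,0],[0,0,0]],[[0,-48,0],[0,0,0]]]';  python3 -m pendant '[[[0,0,0],[0,0,0]],[[0,0,0],[0,0,0]],[[0,0,0],[0,0,0]],[[0,0,0],[0,0,0]],[[0,0,-15],[0,0,0]],[[0,0,-40],[0,0,0]],[[0,0,-85],[0,0,0]],[[0,0,-110],[0,0,0]],[[0,0,-110],[0,0,0]]]' 0.4; python3 -c "
from h import *
plan(.5,-.2,.5,-.9)"
```

```text
time_s: 43.75
tool_pos: [0.659, 0.0972, 0.3918]
tcp_rot: [-179.9, -0.0, -0.9]
ft_force: [0.5, 2.9, 1.8]
gripper_width: 0.181
grasp_force: 40.3
time_s: 44.65
tool_pos: [0.6596, 0.0966, 0.5072]
tcp_rot: [-180.0, -0.6, -1.0]
ft_force: [-1.4, -0.5, -0.8]
gripper_width: 0.398
grasp_force: 0.0
t 44.6 shift [-154.7  299.2    5.4] turn [-0.05 -0.56 -0.06] rows 6.7
```

Move clear and measure the hanger, the pile and the unit numerically.

```bash
python3 -m pendant '[[[-200,300,0],[0,0,0]],[[-200,300,0],[0,0,0]],[[-200,300,0],[0,0,0]],[[-200,300,0],[0,0,0]],[[-200,300,0],[0,0,0]],[[-200,300,0],[0,0,0]],[[-200,300,0],[0,0,0]],[[-200,300,0],[0,0,0]],[[-200,300,0],[0,0,0]],[[-200,300,0],[0,0,0]]]'; python3 -c "
from h import *
c=cam('top'); g=c['pixels'][:,:,1]
P=proj(c,[(.657,.098,.251),(.658,.118,.212),(.658,.078,.212),(.65,.133,.1),(.65,.063,.1)]); print(P.round(1).tolist())
for y in range(120,156,2): print(y,' '.join('%3d'%v for v in g[y,262:316:2]))
c=cam('side'); g=c['pixels'][:,:,1]
P=proj(c,[(.657,.098,.251),(.658,.118,.212),(.658,.078,.212),(.65,.133,.087),(.65,.063,.087)]); print(P.round(1).tolist())
for y in range(112,182,3): print(y,' '.join('%3d'%v for v in g[y,318:368:2]))
p=proj(c,(.4495,.158,.086))[0]; print('pile top',p)
for y in range(176,230,3): print(y,' '.join('%3d'%v for v in g[y,236:300:2]))
"
```

```text
time_s: 45.65
tool_pos: [0.4544, -0.1996, 0.5012]
tcp_rot: [-179.9, 0.0, -1.0]
ft_force: [-1.2, -0.1, 0.1]
gripper_width: 0.399
grasp_force: 0.0
[[283.5, 129.1], [276.1, 133.8], [292.9, 134.0], [273.8, 149.8], [300.5, 150.2]]
120 167 175 173 171 172 166 176 175 180 183 175 176 172 168 177 181 176 177 172 174 174 175 162 175 172 174 171
122 168 168 165 171 175 167 165 169 174 176 174 177 176 137 170 171 169 176 167 171 172 173 164 163 162 168 168
124 169 170 176 172 165 170 164 169 170 169 179 175 176 114 167 170 161 173 172 173 169 171 164 166 175 171 166
126 176 171 170 166 166 163 167 163 165 168 175 175 181 108 174 171 164 175 175 159 173 169 174 174 170 162 165
128 164 162 164 167 170 168 167 168 180 173 175 172 180 102 190 186 178 168 166 169 173 173 169 168 175 171 166
130 160 172 164 169 175 164 164 169 174 178 183 187 185  52 108 107 134 175 169 170 170 173 158 174 165 171 170
132 155  91 115 118 149 135 133 151 178 160  65  62  76  66 106 103 173 181 180 177 169 177 170 173 177 175 171
134 164 142 141 146 139 134 132 150 176 165  61  73  76  71 104 101  55  51 105  99  98 10
[... 5431 characters left out ...]
 185  95  96 193 202 202 201 200 203 204
215 209 209 210 208 205 206 208  89 132 179 182 187 186 186 186 155 158 133 103 138 163 117  68  98 155 205 208 207 202 204 202 203
218 206 206 208 208 204 204 205 210 139  87  94 114 147 153 163 163 149 134 107  76  72  97 113 195 208 206 209 204 208 204 204 203
221 205 207 206 205 209 203 207 208 201 206 150 110  97  92  92  91  93  98 108 116 153 192 205 204 209 205 204 201 200 202 204 202
224 208 203 204 205 207 209 207 205 207 206 209 206 205 205 205 196 206 190 204 207 205 202 205 205 207 205 198 204 206 201 198 197
227 206 209 205 207 209 206 207 204 205 208 212 209 206 204 205 207 207 208 204 204 207 205 203 205 203 199 200 200 202 203 200 202
```

```bash
python3 -c "
from station import robot
print(robot.job_done())"
```

```text
the job is handed in; nothing more can be done
None
```

I piled all six discs on the left plate, rested the hanger on the rail's middle band, slid it to the left narrow band and handed the job in at about 46 s with the finished unit left alone; the hand-in returned no verdict, the last images put the top disc within about 3 mm of the plate's centre and the hanger within about 3 mm of its mark, and I viewed 15 pictures, one over the limit of 14.

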